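# Refit the weighing deck of a micro balance

### The arm

A 6-joint arm with a two-finger parallel gripper is mounted at the origin on the work surface. World frame = base frame: x ahead of the robot, y to its left, z up, the work surface at z = 0. Lengths are in m, angles in degrees, forces in N, time in s.
With the tool pointing down it reaches from about 0.3 to 0.75 m from the base axis. Payload 8.5 kg.
Tool frame: the origin (TCP) lies at the very end of the fingers, on their centre line; the grasp point (between the pads) lies 19 mm behind it; z points along the fingers, y is the line along which they close (so a half turn about z gives the same grasp; the last joint's range is limited). The gripper opens to 85 mm and grips with 20 to 120 N. Pads are 22 mm wide; open, the fingers measure 114 mm over their backs; the gripper's body (76 mm by 85 mm) begins 54 mm behind the grasp point. The pads swing forward as they close: fully open they stand 13 mm farther back than shut.
Start: joints at [-12.336, 21.807, 74.336, -0, 83.858, -12.336], TCP at [0.55, 0, 0.231] pointing down, gripper open.
Joint ranges: [-178.18, 178.18], [-50.72, 133.34], [12.68, 142.11], [-81.47, 261.47], [9.98, 163.14], [-165.26, 165.26]. Speed limits (degrees/s): [136.94, 136.94, 180, 180, 180, 180].

### API

Orientations are given as a 3x3 rotation matrix whose columns are the frame's x, y, z axes.
In Python, from rig import env, optics, spotter gives the robot as it stands.
- The arm moves only by the shell command python3 -m crank 'ROWS' [FORCE]. ROWS is JSON, one flat list of numbers, 5 for each row, row after row: the finger opening in cm, from 0 to 8.54, then the shift along the tool's x, y, z in cm, then the turn about the tool's z in rad. A call has exactly 8 rows; each row shifts and turns the commanded pose from where the row before left it, along the tool's axes as they then stand; what a row does not reach is not made up. A row lasts 1/12 s, in which the tool goes at most 41.7 mm and 7.16 degrees, less where a joint would pass 70% of its speed; a pose out of reach is approached as far as the arm can. A call is refused whole if a number of a shift passes 4.17 or a number of a turn 0.125, either way. A call with a gripper value outside its range is refused whole. The fingers move at their own pace and stop on an object; FORCE is the grip in N (left out, the last holds). Time passes only in rows, so rows that do not move let the fingers close, or fill a call up. It gives the time, the measured TCP pose, the force, the opening and the grip force at its end, in the units of the state.
- env.observe(): the state, without advancing time (a new reading comes with each control period).
- optics.get_image(name): name is "scene" or "side" or "wrist"; returns a dict with "color" (420x560x3 uint8, red, green, blue), "intrinsics" (3x3 intrinsics, pixels), "distortion" ([k1, k2, p1, p2, k3] as OpenCV has them; the pictures are not rectified), "pose" (4x4, takes a point from camera to world coordinates). Camera axes: x right, y up, looking along -z (the intrinsics and any distortion apply to the point x, -y, -z); pixel columns grow to the right and rows downward; lengths in m; the calibration is good to about 2 mm. A picture is of the moment at which its call begins. There is no depth.
- env.close_job(): hands the job in; it is judged then, once.
Trained networks look in a picture, given as the dict that the camera call returned (one of the last four; its "shot" number tells which), for a name from the list of things; names that differ only in an ending like _2 or _b are one class to them, and where a whole thing is asked for, a point or a joint stands for the part that bears it (a point fixed in the world has none). Each returns a list of dicts, best first, with "score" (0 to 1); they miss things now and then, are a little off and sometimes report something else, mostly with a low value. They report only what shows in the picture. A call takes as long as a camera call. They do not tell look-alikes from the thing itself.
- spotter.look_for(picture, query): "at" ([column, row] as shares, 0 to 1, of the picture: columns of its width, rows of its height, amid what is visible of it).
The state is a dict: "time_s": time; "q": joint angles; "qvel": joint speeds; "joint_efforts": joint torques, N m; "position": TCP position; "tool_rot": TCP orientation; "ft_force": force on the tool from outside, world axes, zero at the start; "wrist_torque": the same for the moment, N m; "grip_width": finger opening in m; "gripper_force": force on a finger pad.
Only numpy, scipy, OpenCV 4.12 (cv2) and the standard library are available. Lean on these libraries where they do the work, as an engineer would, in place of code of your own. Each camera call takes 0.05 s, during which the arm holds its last target. There are 200 camera calls.

### The job

The balance has been taken apart for cleaning: refit its weighing deck, one part at a time in this order. First the floor tray, with one short edge tucked under the retaining lip at the rear of the recess and the front edge then lowered until the tray lies flat in the recess; then the pan support, lowered fully home over the spigot; then the draught ring, flat on the tray inside its round bead; and last the pan, level on the support. Set everything down gently (the weighing cell is delicate), and leave the check weight, the bottle and the brush where they are.

Things in the scene. Friction and masses are not known exactly. Their poses are not given: they have to be found in the camera images.
- balance: White weighing module, fixed to the bench, 250 mm deep (its x) by 170 mm wide (y). Origin at the centre of its underside; the front (dark panel, green window) faces its -x. Its top is 54 mm up, the rear hump 62 mm. In the top is a dark recess 4 mm deep, floor 50 mm up, 99 mm long along x by 88 mm wide, centred 20 mm behind the origin.
- weighing_axis (a point): Centre of the recess at floor level (50 mm up), axes as the balance's: x to the rear, z up. Here stands the spigot: a flange 19 mm in diameter and 4 mm high, and on it a brass pin 8 mm in diameter with a tapered tip, its top 19 mm above the recess floor.
- lip (a point): Middle of the lower front edge of the steel retaining lip (axes as the balance's). From the hump at the recess's rear end (7 mm behind this point) the lip juts forward over the recess, across its width. Its underside, at this point, is 7 mm above the recess floor, its top 12 mm.
- floor_tray: Loose steel plate 96 mm (its x) by 84 mm (y) by 2.5 mm, alike either way round. To grip: a square neck round its open middle, 35 mm outside, 29 mm inside, sides along x and y, top 17 mm above the underside. A round bead (69 mm inside, 73 mm outside diameter, top 5 mm up; keep fingertips above it) locates the ring. Origin: centre of underside. Home: flat on the recess floor, x along that of the balance, rear edge under the lip. 160 g.
- pan_support: Loose aluminium mushroom: a disc 31 mm in diameter, 6 mm thick, on a hub 22 mm in diameter, 17 mm high, with a socket 10 mm in diameter, 17 mm deep, in its underside. Stands hub down; grip it across the disc. Origin: centre of the hub's underside, z up. Home: hub on the spigot's flange, 4 mm above the recess floor, pin in the socket. 45 g.
- draught_ring: Loose plain aluminium ring, 64 mm outside and 58 mm inside diameter, 18 mm high, lying flat. Origin: centre of its underside, z up. Home: on the tray's plate inside the bead, underside 2.5 mm above the recess floor. Grip it outside, 5 mm or more above its foot, as the bead rises 2.5 mm round the foot. 50 g.
- pan: Loose round steel weighing pan: a disc 50 mm in diameter, 4 mm thick, on a skirt 41 mm outside and 35 mm inside diameter, 5 mm high. Lies skirt down; grip it across the disc. Origin: centre of the skirt's lower edge, z up. Home: disc on the support's disc, skirt around that, its lower edge 22 mm above the recess floor, 1.5 mm above the ring's top. 55 g.
- check_weight: Bystander: polished steel cylinder weight with a knob, 28 mm in diameter, 54 mm high, 200 g; origin at the centre of its underside.
- amber_bottle: Bystander: amber bottle with a black cap, 48 mm in diameter, 85 mm high; origin at the centre of its underside.
- brush: Bystander: small cleaning brush 150 mm long, lying flat to the left, beyond the parts, along its own x.
Not all that is in view belongs to the job. Leave any orange look-alike of the draught_ring alone.

How it is judged:
By the outcome, as a careful person would: the job done as asked, in the order asked, and still so for the second after the job is handed in, with the robot touching nothing.
It also fails if it takes over 112 s, if anything falls off the work surface, if the arm or the gripper's body presses on something with over 40 N, if the wrist force passes 120 N, or if a joint passes its speed limit or range.

## Working session

There is one attempt and no reset: what is moved stays moved. The work goes in short steps, Python scripts to look and compute and a shell command to move; the robot and the scene stay as the last step left them, time stands still between calls to the robot, and variables do not carry over. Pictures are saved under pics/ and viewed, at most 14 in all, crops included, and the job is handed in when it is done.

```bash
mkdir -p pics; ls; cat > h.py <<'E'
from rig import env, optics, spotter
import numpy as np, cv2
def shot(n):
    return optics.get_image(n)
def save(p,f): cv2.imwrite('pics/'+f,p['color'][:,:,::-1])
def ray(p,uv):
    K=np.array(p['intrinsics']);D=np.array(p['distortion'])
    x=cv2.undistortPoints(np.array([[uv]],float),K,D)[0,0]
    T=np.array(p['pose']);d=T[:3,:3]@np.array([x[0],-x[1],-1]);return T[:3,3],d
def at(p,uv,z):
    o,d=ray(p,uv);return o+d*(z-o[2])/d[2]
def proj(p,X):
    T=np.array(p['pose']);X=np.atleast_2d(X);c=(X-T[:3,3])@T[:3,:3];c=c*[1,-1,-1]
    return cv2.projectPoints(c,np.zeros(3),np.zeros(3),np.array(p['intrinsics']),np.array(p['distortion']))[0][:,0]
E
python3 - <<'E'
from h import *
s=env.observe();print(s['tool_rot'],s['position'],s['ft_force'])
zs=dict(balance=.05,floor_tray=.008,pan_support=.02,draught_ring=.018,pan=.009,check_weight=.03,amber_bottle=.05,brush=.01)
for n in ['scene','side','wrist']:
    p=shot(n);save(p,n+'0.png');print(n,np.array(p['pose'])[:3,3].round(3))
    for k,z in zs.items():
        for r in spotter.look_for(p,k)[:2]:
            uv=np.array(r['at'])*[560,420];print(k,round(r['score'],2),uv.round(),at(p,uv,z)[:2].round(3))
E
```

```text
pics
[[ 1.82409173e-05  9.99998959e-01 -1.44271856e-03]
 [ 9.99999948e-01 -1.77783227e-05  3.20653092e-04]
 [ 3.20627109e-04 -1.44272434e-03 -9.99998908e-01]] [5.49702828e-01 5.68314319e-05 2.30724280e-01] [ 0.05149683 -1.4125698   0.0416753 ]
scene [1.046 0.573 1.079]
balance 0.56 [288. 195.] [0.546 0.015]
floor_tray 0.93 [203. 151.] [ 0.605 -0.291]
pan_support 0.68 [342. 339.] [0.706 0.374]
pan_support 0.48 [245. 120.] [ 0.439 -0.3  ]
draught_ring 0.74 [361. 297.] [0.599 0.332]
draught_ring 0.61 [390. 312.] [0.577 0.403]
pan 0.8 [389. 260.] [0.472 0.308]
check_weight 0.59 [178. 183.] [ 0.732 -0.227]
amber_bottle 0.59 [283. 301.] [0.752 0.228]
amber_bottle 0.47 [180. 181.] [ 0.73  -0.212]
brush 0.78 [343. 334.] [0.694 0.366]
brush 0.52 [358. 298.] [0.604 0.328]
side [0.542 1.072 0.668]
balance 0.66 [302. 214.] [0.539 0.049]
floor_tray 0.64 [283. 169.] [ 0.599 -0.275]
floor_tray 0.58 [278. 312.] [0.578 0.347]
pan_support 0.55 [336. 166.] [ 0.443 -0.28 ]
draught_ring 0.73 [277. 310.] [0.579 0.353]
draught_ring 0.59 [303. 271.] [0.533 0.227]
pan 0.63 [338. 301.] [0.462 0.307]
pan 0.42 [284. 169.] [ 0.596 -0.271]
check_weight 0.73 [236. 171.] [ 0.731 -0.202]
amber_bottle 0.62 [198. 261.] [0.747 0.254]
brush 0.87 [215. 321.] [0.694 0.382]
wrist [0.55  0.076 0.373]
balance 0.9 [271. 166.] [0.538 0.02 ]
floor_tray 0.64 [319. 366.] [ 0.6   -0.262]
pan_support 0.48 [202. 384.] [ 0.441 -0.28 ]
draught_ring 0.59 [270.   5.] [0.538 0.166]
amber_bottle 0.3 [196. 384.] [ 0.444 -0.249]
brush 0.21 [277. 161.] [0.544 0.017]
```

View pics/scene0.png

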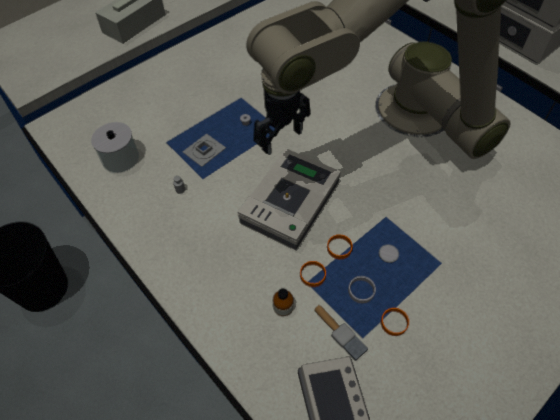

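View pics/wrist0.png

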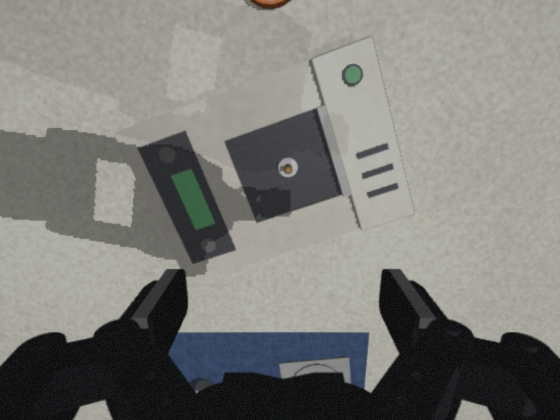

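Scene view: balance in the middle (290,195), tray (203,150) and support (245,119) on the right mat. Plain ring (361,288) and pan (389,253) are on the left mat, with three orange look-alikes around it. In the wrist view the recess spans (225,141)-(343,193), with the spigot at (289,167).

```bash
python3 -c "
import cv2;i=cv2.imread('pics/wrist0.png')[30:270,120:420];cv2.imwrite('pics/c0.png',cv2.resize(i,None,fx=2.5,fy=2.5,interpolation=cv2.INTER_CUBIC))"
python3 -m crank '[8.5,-3.5,0,0,0, 8.5,-3.5,0,0,0, 8.5,-3.5,0,0,0, 8.5,-3.5,0,0,0, 8.5,-3.5,0,0,0, 8.5,-3.5,0,0,0, 8.5,-3.5,0,0,0, 8.5,-3.5,0,0,0]' 25
python3 -m crank '[8.5,0,0,0,0.125, 8.5,0,0,0,0.125, 8.5,0,0,0,0.125, 8.5,0,0,0,0.125, 8.5,0,0,0,0.125, 8.5,0,0,0,0.125, 8.5,0,0,0,0.125, 8.5,0,0,0,0.125]'
python3 -m crank '[8.5,0,0,0,0.125, 8.5,0,0,0,0.125, 8.5,0,0,0,0.125, 8.5,0,0,0,0.125, 8.5,0,0,0,0.07, 8.5,0,0,0,0, 8.5,0,0,0,0, 8.5,0,0,0,0]'
python3 - <<'E'
from h import *
p=shot('wrist');save(p,'w1.png');np.savez('w1.npz',**{k:np.array(p[k]) for k in('intrinsics','distortion','pose')})
print(env.observe()['position'],np.array(p['pose']).round(3))
for k,z in dict(floor_tray=.008,pan_support=.023).items():
    for r in spotter.look_for(p,k)[:2]:
        uv=np.array(r['at'])*[560,420];print(k,round(r['score'],2),uv.round(),at(p,uv,z)[:2].round(4))
E
```

```text
time_s: 2.02
position: [0.5497, -0.2817, 0.2313]
tool_rot: [[0.0, 1.0, 0.0], [1.0, -0.0, -0.0], [-0.0, 0.0, -1.0]]
ft_force: [1.5, -0.1, 0.0]
grip_width: 0.0849
gripper_force: 0.0
time_s: 2.68
position: [0.55, -0.28, 0.2312]
tool_rot: [[0.845, 0.535, -0.0], [0.535, -0.845, 0.0], [-0.0, -0.0, -1.0]]
ft_force: [0.3, 1.3, -0.3]
grip_width: 0.0849
gripper_force: 0.0
time_s: 3.35
position: [0.55, -0.28, 0.2313]
tool_rot: [[1.0, 0.003, 0.0], [0.003, -1.0, 0.0], [0.0, -0.0, -1.0]]
ft_force: [0.6, 0.8, 0.3]
grip_width: 0.0851
gripper_force: 0.0
[ 0.54998803 -0.27999765  0.23128987] [[ 0.003  0.954  0.3    0.627]
 [-1.     0.003  0.002 -0.28 ]
 [ 0.001 -0.3    0.954  0.373]
 [ 0.     0.     0.     1.   ]]
floor_tray 0.95 [301. 121.] [ 0.6108 -0.2996]
pan_support 0.82 [302. 271.] [ 0.4395 -0.303 ]
```

View pics/c0.png

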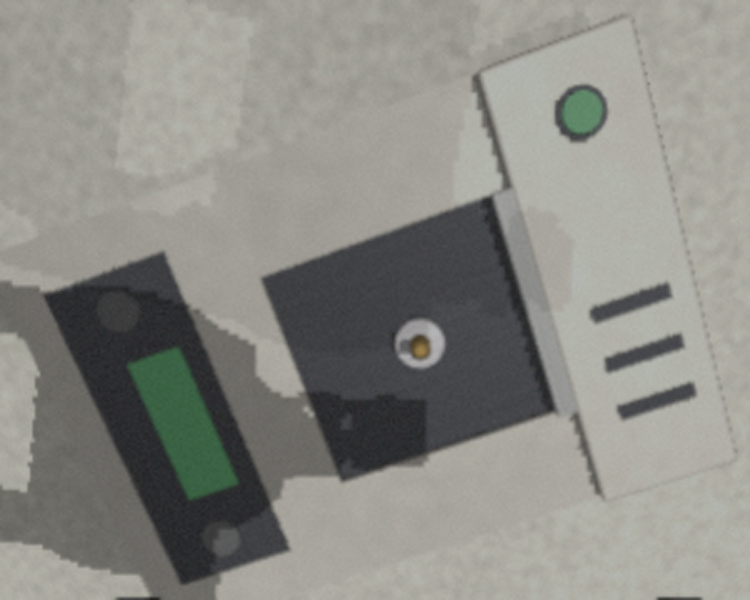

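View pics/w1.png

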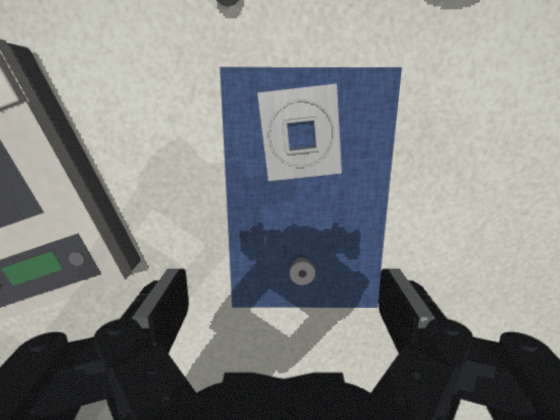

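Crop c0: recess front corners at (263,277) and (342,481), flange at (420,343), hump rear corners at (630,15) and (737,458). In w1 the tray plate corners are about (258,93), (337,84), (342,174), (268,181), and the support disc is at (302,272).

```bash
cat > fit.py <<'E'
from h import *
from scipy.optimize import least_squares
def fit(p,M,uv,x0,w=None):
    M=np.array(M,float)/1000;uv=np.array(uv,float)
    def f(q,r=False):
        c,s=np.cos(q[2]),np.sin(q[2]);X=M.copy();X[:,0]=c*M[:,0]-s*M[:,1]+q[0];X[:,1]=s*M[:,0]+c*M[:,1]+q[1]
        return (proj(p,X)-uv).ravel()
    r=least_squares(f,x0,loss='soft_l1');q=r.x
    print('x y yaw',q[:2].round(4),np.degrees(q[2]).round(2),'res',f(q).reshape(-1,2).round(1).tolist());return q
E
python3 - <<'E'
from fit import *
p1=dict(np.load('w1.npz'))
# wrist0 pose: tool-> camera offset from w1
s=env.observe();T1=np.eye(4);T1[:3,:3]=s['tool_rot'];T1[:3,3]=s['position']
C=np.linalg.inv(T1)@p1['pose']
T0=np.eye(4);T0[:3,:3]=[[0,1,-.0014],[1,0,.0003],[.0003,-.0014,-1]];T0[:3,3]=[.5497,.00006,.23072]
p0=dict(p1);p0['pose']=T0@C;print(p0['pose'][:3,3])
c=np.array([[630,15],[737,458],[478,73],[604,500],[263,277],[342,481],[420,343],[420,349],[498,193],[560,415]])/2.5+[120,30]
M=[[125,85,62],[125,-85,62],[69.5,85,62],[69.5,-85,62],[-29.5,44,54],[-29.5,-44,54],[20,0,54],[20,0,69],[62.5,44,62],[62.5,-44,62]]
q=fit(p0,M,c,[.54,.02,.3])
print('axis',q[:2]+.02*np.array([np.cos(q[2]),np.sin(q[2])]))
for h in(2.5,4.5):
    fit(p1,[[48,42,h],[48,-42,h],[-48,-42,h],[-48,42,h]],[[258,93],[337,84],[342,174],[268,181]],[.61,-.3,.08])
print('sup',at(p1,(302,272),.024))
i=cv2.imread('pics/w1.png')[75:290,230:370];cv2.imwrite('pics/c1.png',cv2.resize(i,None,fx=2.8,fy=2.8,interpolation=cv2.INTER_CUBIC))
E
```

```text
[0.54991889 0.07677408 0.37278054]
x y yaw [0.5358 0.0131] 19.25 res [[1.6, -2.9], [1.7, 1.2], [-0.5, -2.0], [0.4, 1.5], [-1.4, -0.2], [-0.4, 0.6], [0.1, -0.1], [0.3, 0.4], [-2.1, 0.1], [0.1, 0.6]]
axis [0.55470422 0.01969035]
x y yaw [ 0.5959 -0.3002] 6.07 res [[-0.2, -0.2], [0.2, 0.1], [-0.4, -0.2], [0.4, 0.2]]
x y yaw [ 0.5961 -0.3001] 6.08 res [[-0.4, -0.3], [0.4, -0.1], [-0.2, 0.1], [0.2, 0.5]]
sup [ 0.43934626 -0.3031074   0.024     ]
```

View pics/c1.png

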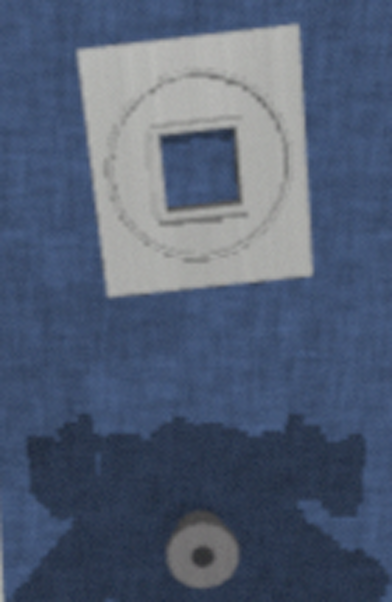

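c1 confirms the tray outline, with its neck square to it and the neck centre near crop (200,170). Moving over and down to grip.

```bash

python3 -m crank '[8.5,2.3,1,0,0, 8.5,2.3,1,0,-0.1, 8.5,0,0,3.5,0, 8.5,0,0,3.5,0, 8.5,0,0,3.5,0, 8.5,0,0,3.5,0, 8.5,0,0,3.5,0, 8.5,0,0,2,0]'
python3 -m crank '[8.5,0,0,1.0,0, 8.5,0,0,1.0,0, 8.5,0,0,1.0,0, 6,0,0,0,0, 6,0,0,0,0, 5,0,0,0,0, 5,0,0,0,0, 5,0,0,0,0]'
python3 - <<'E'
from h import *
p=shot('wrist');save(p,'w2.png')
E
```

```text
time_s: 4.17
position: [0.5946, -0.299, 0.0322]
tool_rot: [[0.995, 0.101, -0.004], [0.101, -0.995, 0.003], [-0.004, -0.003, -1.0]]
ft_force: [-0.0, -0.1, -0.2]
grip_width: 0.0845
gripper_force: 0.0
time_s: 4.83
position: [0.5963, -0.3002, 0.0072]
tool_rot: [[0.995, 0.101, 0.001], [0.101, -0.995, -0.001], [0.001, 0.001, -1.0]]
ft_force: [-0.0, -0.2, -0.1]
grip_width: 0.0499
gripper_force: 0.0
```

View pics/w2.png

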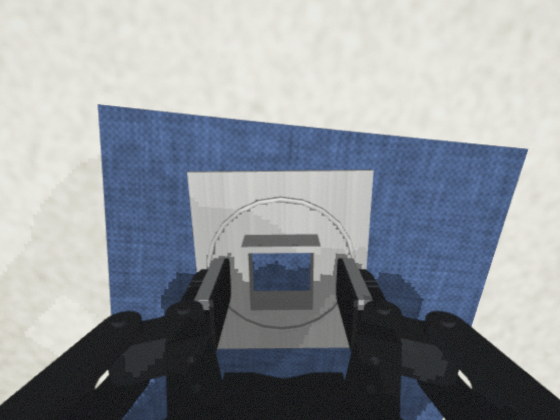

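w2: the neck (243-320, 235-308) stands square between the pads. Grip and lift.

```bash

python3 -m crank '[4,0,0,0.1,0, 3,0,0,0,0, 3,0,0,0,0, 3,0,0,0,0, 3,0,0,0,0, 3,0,0,0,0, 3,0,0,0,0, 3,0,0,0,0]' 50
python3 -m crank '[3,0,0,-0.5,0, 3,0,0,-1.5,0, 3,0,0,-3,0, 3,0,0,-4,0, 3,0,0,-4,0, 3,0,0,-4,0, 3,0,0,0,0, 3,0,0,0,0]'
python3 - <<'E'
from h import *
p=shot('wrist');save(p,'w3.png');np.savez('w3.npz',**{k:np.array(p[k]) for k in('intrinsics','distortion','pose')})
s=env.observe();print(s['position'],s['tool_rot'],s['ft_force'])
E
```

```text
time_s: 5.55
position: [0.5962, -0.3001, 0.0057]
tool_rot: [[0.995, 0.101, 0.001], [0.101, -0.995, -0.0], [0.001, 0.001, -1.0]]
ft_force: [-0.8, -1.7, 5.9]
grip_width: 0.0335
gripper_force: 51.1
time_s: 6.22
position: [0.5964, -0.3002, 0.1774]
tool_rot: [[0.995, 0.101, 0.003], [0.101, -0.995, -0.002], [0.003, 0.003, -1.0]]
ft_force: [-0.7, 0.2, -3.0]
grip_width: 0.0329
gripper_force: 50.5
[ 0.59569435 -0.29966517  0.17491463] [[ 9.94917646e-01  1.00690105e-01 -6.16858462e-04]
 [ 1.00690396e-01 -9.94917701e-01  4.60290182e-04]
 [-5.67376736e-04 -5.20062547e-04 -9.99999704e-01]] [-0.18500698  0.38064076 -1.5225786 ]
```

View pics/w3.png

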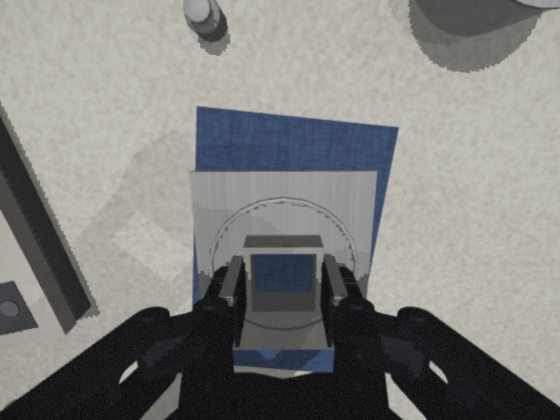

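w3: tray held, level, rear corners at (191,171) and (376,171). Working out its pose in the tool frame and the camera bias.

```bash
python3 - <<'E'
from fit import *
p=dict(np.load('w3.npz'))
g=cv2.cvtColor(cv2.imread('pics/w3.png'),cv2.COLOR_BGR2GRAY)
c=cv2.cornerSubPix(g,np.float32([[191,171],[376,171]]),(5,5),(-1,-1),(3,50,.01));c=c.reshape(-1,2)
print(c)
R=np.array(env.observe()['tool_rot']);t=np.array(env.observe()['position'])
zb=t[2]-.005
for dz in (-.003,0,.003):
    z=(zb+dz)*1000
    q=fit(p,[[48,42,z+2.5],[48,-42,z+2.5]],c,[.596,-.3,.1])
    d=R.T@np.array([q[0]-t[0],q[1]-t[1],0]);print('in tool mm',d*1000, 'tool x ang',np.degrees(np.arctan2(R[1,0],R[0,0])))
E
```

```text
[[194.36722 170.70148]
 [376.59427 170.59581]]
x y yaw [ 0.5967 -0.3016] 5.8 res [[-0.3, 0.0], [0.3, 0.0]]
in tool mm [ 8.18430308e-01  1.99228140e+00 -1.50046970e-03] tool x ang 5.778928853846351
x y yaw [ 0.5972 -0.3015] 5.8 res [[-2.1, 0.1], [2.2, 0.1]]
in tool mm [ 1.35564186e+00  1.96764787e+00 -1.79246015e-03] tool x ang 5.778928853846351
x y yaw [ 0.5978 -0.3014] 5.8 res [[-4.0, 0.1], [4.2, 0.1]]
in tool mm [ 1.91506729  1.97783169 -0.00211516] tool x ang 5.778928853846351
```

```bash

python3 -m crank '[3,-0.27,-4,0,0, 3,-0.27,-4,0,0, 3,-0.27,-4,0,0, 3,-0.27,-4,0,0, 3,-0.27,-4,0,0, 3,-0.27,-4,0,0, 3,-0.27,-4,0,0, 3,-0.27,-4,0,0]' 
python3 -m crank '[3,0,0,0,-0.117, 3,0,0,0,-0.118, 3,0,0,2.5,0, 3,0,0,2.5,0, 3,0,0,1.5,0, 3,0,0,0.5,0, 3,0,0,0,0, 3,0,0,0,0]'
python3 - <<'E'
from h import *
p=shot('wrist');save(p,'w4.png');np.savez('w4.npz',**{k:np.array(p[k]) for k in('intrinsics','distortion','pose')})
s=env.observe();print(s['position'],s['tool_rot'],s['ft_force'])
E
```

```text
time_s: 6.93
position: [0.5406, 0.0182, 0.1732]
tool_rot: [[0.995, 0.1, -0.004], [0.1, -0.995, 0.001], [-0.004, -0.001, -1.0]]
ft_force: [0.7, 1.0, -1.7]
grip_width: 0.0337
gripper_force: 50.5
time_s: 7.6
position: [0.5422, 0.0162, 0.1051]
tool_rot: [[0.944, 0.329, -0.001], [0.329, -0.944, 0.0], [-0.001, -0.001, -1.0]]
ft_force: [-0.2, -1.0, -1.3]
grip_width: 0.0336
gripper_force: 50.5
[0.54251569 0.01618928 0.10569603] [[ 9.44169613e-01  3.29459600e-01  3.37409925e-04]
 [ 3.29459631e-01 -9.44169662e-01 -4.06891812e-05]
 [ 3.05166774e-04  1.49580438e-04 -9.99999942e-01]] [ 0.00747006 -0.30703969 -0.71029324]
```

View pics/w4.png

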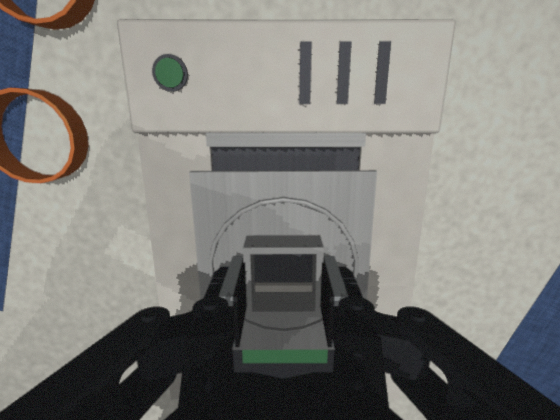

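w4: the tray's rear edge at row 171 is parallel to the lip, whose front edge is at row 147. Lip spans cols 208-364, hump corners at (119,20) and (454,20).

```bash
python3 - <<'E'
from fit import *
p=dict(np.load('w4.npz'));s=env.observe();R=np.array(s['tool_rot']);t=np.array(s['position'])
q=fit(p,[[125,85,62],[125,-85,62],[69.5,85,62],[69.5,-85,62],[62.5,44,62],[62.5,-44,62]],[[119,20],[454,20],[134,131],[438,131],[208,147],[363,147]],[.534,.013,.33])
a=q[:2]+.02*np.array([np.cos(q[2]),np.sin(q[2])]);print('axis',a,'yaw tool',np.degrees(np.arctan2(R[1,0],R[0,0])))
print('axis in tool',R.T@np.r_[a-t[:2],0]*1000)
for h in (5,7):
  z=t[2]*1000-h
  q=fit(p,[[48,42,z+2.5],[48,-42,z+2.5]],[[191,171],[376,171]],[.54,.01,.33])
  print('tray in tool',R.T@np.r_[q[:2]-t[:2],0]*1000,np.degrees(q[2]))
E
```

```text
x y yaw [0.5351 0.012 ] 19.25 res [[-5.4, -1.2], [4.3, -1.2], [-3.9, 3.2], [3.2, 3.3], [-1.7, 0.4], [2.0, 0.4]]
axis [0.55399449 0.01858453] yaw tool 19.235981528051852
axis in tool [1.16270682e+01 1.52027887e+00 3.77559907e-03]
x y yaw [0.5434 0.0162] 19.26 res [[-2.9, 0.1], [2.9, 0.1]]
tray in tool [7.94856722e-01 3.18244865e-01 2.90167084e-04] 19.257826267876133
x y yaw [0.543 0.016] 19.26 res [[-1.6, 0.1], [1.6, 0.1]]
tray in tool [4.13833647e-01 3.21759039e-01 1.74417147e-04] 19.25784921553061
```

```bash

python3 -m crank '[3,0.33,0.12,0,0, 3,0,0,1,0, 3,0,0,1,0, 3,0,0,1,0, 3,0,0,0.5,0, 3,0,0,0.2,0, 3,0,0,0,0, 3,0,0,0,0]'
python3 -m crank '[3,0,0,0.1,0, 3,0,0,0.1,0, 3,0,0,0.1,0, 3,0,0,0.1,0, 3,0,0,0.1,0, 3,0,0,0,0, 3,0,0,0,0, 3,0,0,0,0]'
python3 - <<'E'
from h import *
p=shot('wrist');save(p,'w5.png');np.savez('w5.npz',**{k:np.array(p[k]) for k in('intrinsics','distortion','pose')})
s=env.observe();print(s['position'],s['tool_rot'],s['ft_force'],s['wrist_torque'])
E
```

```text
time_s: 8.32
position: [0.5459, 0.0162, 0.0683]
tool_rot: [[0.944, 0.33, 0.0], [0.33, -0.944, -0.0], [0.0, 0.0, -1.0]]
ft_force: [0.7, -0.4, -0.9]
grip_width: 0.0333
gripper_force: 50.6
time_s: 8.98
position: [0.5458, 0.0162, 0.0634]
tool_rot: [[0.944, 0.33, 0.0], [0.33, -0.944, -0.0], [0.0, 0.0, -1.0]]
ft_force: [0.1, 0.1, -1.1]
grip_width: 0.0333
gripper_force: 50.6
[0.54584599 0.01618547 0.06336807] [[ 9.44142647e-01  3.29537039e-01  5.34043431e-05]
 [ 3.29537040e-01 -9.44142648e-01 -1.28881192e-05]
 [ 4.61742052e-05  2.97669321e-05 -9.99999998e-01]] [ 0.00394159 -0.04007142 -1.31638532] [ 0.01442738  0.05200019 -0.0076382 ]
```

View pics/w5.png

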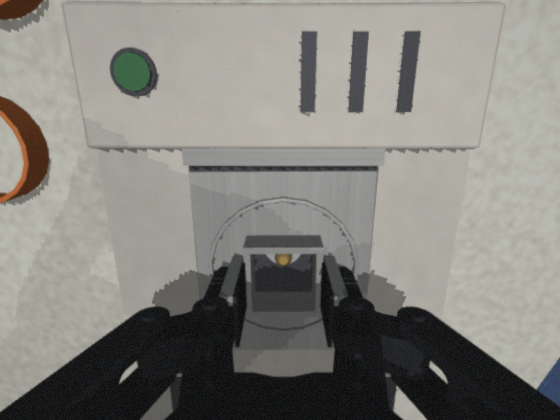

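w5: tray centred on the lip (both at col 283.5) with a dark gap of about 2 mm between the rear edge (row 170) and the lip (row 166). Lowering to contact.

```bash

python3 -m crank '[3,0,0,0.1,0, 3,0,0,0,0, 3,0,0,0.1,0, 3,0,0,0,0, 3,0,0,0.05,0, 3,0,0,0,0, 3,0,0,0,0, 3,0,0,0,0]'
python3 -m crank '[3,0,0,0.1,0, 3,0,0,0,0, 3,0,0,0,0, 3,0,0,0,0, 3,0,0,0,0, 3,0,0,0,0, 3,0,0,0,0, 3,0,0,0,0]'
python3 -c "
from h import *
s=env.observe();print(s['position'],s['tool_rot'][2],s['ft_force'],s['wrist_torque'])"
```

```text
time_s: 9.7
position: [0.5458, 0.0162, 0.0608]
tool_rot: [[0.944, 0.33, -0.0], [0.33, -0.944, 0.0], [0.0, -0.0, -1.0]]
ft_force: [-0.5, -0.4, -1.5]
grip_width: 0.0337
gripper_force: 50.6
time_s: 10.37
position: [0.5458, 0.0162, 0.0598]
tool_rot: [[0.944, 0.33, 0.0], [0.33, -0.944, -0.0], [0.0, 0.0, -1.0]]
ft_force: [0.3, 0.3, -1.0]
grip_width: 0.0334
gripper_force: 50.6
[0.54584379 0.0161898  0.05981651] [ 4.73807534e-05  2.85960969e-05 -9.99999998e-01] [ 0.28269764  0.26413617 -0.98047666] [ 0.01210934 -0.01196879  0.00136642]
```

```bash

python3 -m crank '[3,0,0,0.05,0, 3,0,0,0,0, 3,0,0,0,0, 3,0,0,0,0, 3,0,0,0,0, 3,0,0,0,0, 3,0,0,0,0, 3,0,0,0,0]'
python3 -c "
from h import *
s=env.observe();print(s['ft_force'],s['wrist_torque'])"
python3 -m crank '[3,0,0,0.05,0, 3,0,0,0,0, 3,0,0,0,0, 3,0,0,0,0, 3,0,0,0,0, 3,0,0,0,0, 3,0,0,0,0, 3,0,0,0,0]'
python3 -c "
from h import *
s=env.observe();print(s['ft_force'],s['wrist_torque'])"
```

```text
time_s: 11.03
position: [0.5459, 0.0162, 0.0596]
tool_rot: [[0.944, 0.33, 0.0], [0.33, -0.944, -0.0], [0.0, 0.0, -1.0]]
ft_force: [-2.0, 0.5, 5.2]
grip_width: 0.0336
gripper_force: 51.3
[-1.97926913  0.48720301  5.20221193] [0.05053404 0.3263388  0.01380259]
time_s: 11.7
position: [0.5459, 0.0162, 0.0596]
tool_rot: [[0.944, 0.33, 0.001], [0.33, -0.944, -0.0], [0.001, 0.0, -1.0]]
ft_force: [-3.6, 0.6, 11.1]
grip_width: 0.0339
gripper_force: 51.9
[-3.57458235  0.58686557 11.09859302] [ 0.11179028  0.56080546 -0.03129129]
```

Contact on the front rim (moment points 50 mm forward). Ease off and slide rearward under the lip.

```bash

python3 -m crank '[3,0,0,-0.07,0, 3,0,0,0,0, 3,0.05,0,0,0, 3,0.05,0,0,0, 3,0.05,0,0,0, 3,0.05,0,0,0, 3,0,0,0,0, 3,0,0,0,0]'
python3 -c "
from h import *
s=env.observe();print(s['ft_force'],s['wrist_torque'])"
python3 -m crank '[3,0.05,0,0,0, 3,0.05,0,0,0, 3,0.05,0,0,0, 3,0,0,0,0, 3,0,0,0,0, 3,0,0,0,0, 3,0,0,0,0, 3,0,0,0,0]'
python3 - <<'E'
from h import *
p=shot('wrist');save(p,'w6.png')
i=p['color'][100:300,160:410,::-1];cv2.imwrite('pics/w6.png',cv2.resize(i,None,fx=3,fy=3,interpolation=cv2.INTER_CUBIC))
s=env.observe();print(s['ft_force'],s['wrist_torque'])
E
```

```text
time_s: 12.37
position: [0.5475, 0.0167, 0.0595]
tool_rot: [[0.944, 0.33, -0.001], [0.33, -0.944, -0.0], [-0.001, 0.0, -1.0]]
ft_force: [-3.8, -1.2, 5.2]
grip_width: 0.0334
gripper_force: 51.3
[-3.84877655 -1.18764507  5.24941294] [-0.26656449  0.574431    0.01735892]
time_s: 13.03
position: [0.5492, 0.0174, 0.0595]
tool_rot: [[0.944, 0.329, 0.0], [0.329, -0.944, 0.0], [0.0, -0.0, -1.0]]
ft_force: [-0.5, -0.7, 0.1]
grip_width: 0.0335
gripper_force: 50.9
[-0.60012899  0.3029783   0.018788  ] [-0.01777669  0.04748185 -0.02094982]
```

View pics/w6.png

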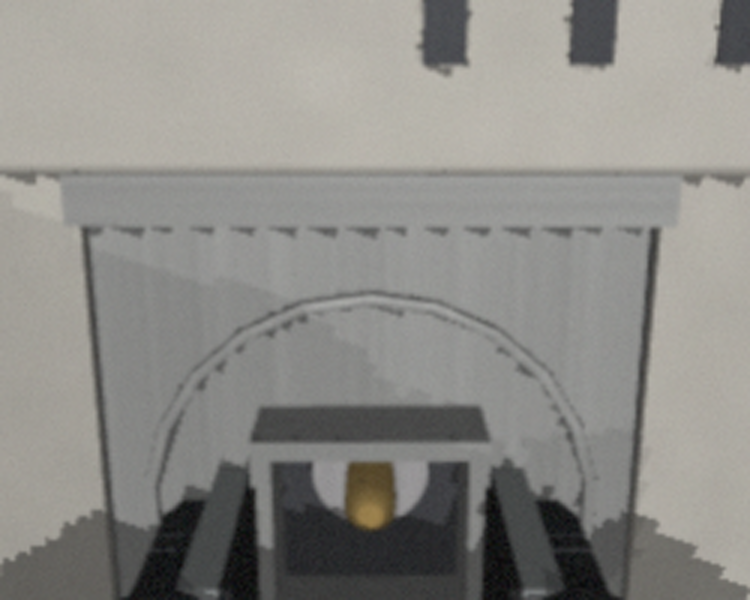

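w6: the rear edge is now under the lip, side gaps are even (cols 88 and 655), and the pin is centred in the neck. Continue rearward, then lower.

```bash

python3 -m crank '[3,0.05,0,0,0, 3,0.05,0,0,0, 3,0.05,0,0,0, 3,0.05,0,0,0, 3,0.05,0,0,0, 3,0.05,0,0,0, 3,0,0,0,0, 3,0,0,0,0]'
python3 -c "
from h import *
s=env.observe();print(s['ft_force'],s['wrist_torque'])"
python3 -m crank '[3,0.05,0,0,0, 3,0.05,0,0,0, 3,0,0,0.03,0, 3,0,0,0.03,0, 3,0,0,0,0, 3,0,0,0,0, 3,0,0,0,0, 3,0,0,0,0]'
python3 -c "
from h import *
s=env.observe();print(s['ft_force'],s['wrist_torque'])"
```

```text
time_s: 13.75
position: [0.5521, 0.0184, 0.0595]
tool_rot: [[0.944, 0.33, 0.0], [0.33, -0.944, 0.0], [0.0, -0.0, -1.0]]
ft_force: [-0.0, -0.6, 0.1]
grip_width: 0.0331
gripper_force: 50.7
[-0.01236735 -0.59939129  0.1467205 ] [0.05214525 0.03428654 0.01659777]
time_s: 14.42
position: [0.5529, 0.0187, 0.0589]
tool_rot: [[0.944, 0.33, 0.0], [0.33, -0.944, -0.0], [0.0, 0.0, -1.0]]
ft_force: [0.5, 1.1, -0.7]
grip_width: 0.0338
gripper_force: 50.6
[ 0.49507972  1.10381588 -0.70129838] [ 0.01096069  0.02030635 -0.01851674]
```

```bash

python3 -m crank '[3,0,0,0.05,0, 3,0,0,0.05,0, 3,0,0,0.05,0, 3,0,0,0,0, 3,0,0,0.05,0, 3,0,0,0,0, 3,0,0,0,0, 3,0,0,0,0]'
python3 -c "
from h import *
s=env.observe();print(s['ft_force'],s['wrist_torque'])"

```

```text
time_s: 15.08
position: [0.5529, 0.0187, 0.0569]
tool_rot: [[0.944, 0.33, -0.0], [0.33, -0.944, 0.0], [-0.0, -0.0, -1.0]]
ft_force: [-0.7, -0.0, -1.0]
grip_width: 0.0331
gripper_force: 50.6
[-0.65473516 -0.04190495 -1.02456617] [0.02614821 0.01376792 0.03132843]
```

```bash

python3 -m crank '[3,0,0,0.05,0, 3,0,0,0,0, 3,0,0,0.05,0, 3,0,0,0,0, 3,0,0,0.03,0, 3,0,0,0,0, 3,0,0,0,0, 3,0,0,0,0]'
python3 -m crank '[3,0,0,0.03,0, 3,0,0,0,0, 3,0,0,0,0, 3,0,0,0,0, 3,0,0,0,0, 3,0,0,0,0, 3,0,0,0,0, 3,0,0,0,0]'
python3 -c "
from h import *
s=env.observe();print(s['ft_force'],s['wrist_torque'])"

```

```text
time_s: 15.75
position: [0.5529, 0.0187, 0.0557]
tool_rot: [[0.944, 0.33, 0.0], [0.33, -0.944, -0.0], [0.0, 0.0, -1.0]]
ft_force: [-0.2, -0.3, -0.2]
grip_width: 0.0332
gripper_force: 50.7
time_s: 16.42
position: [0.5529, 0.0186, 0.0557]
tool_rot: [[0.944, 0.33, 0.0], [0.33, -0.944, -0.0], [0.0, 0.0, -1.0]]
ft_force: [-2.1, -0.7, 5.0]
grip_width: 0.0335
gripper_force: 51.3
[-2.08163702 -0.6996842   5.00094045] [ 0.04181644  0.42305748 -0.02202279]
```

Tray bottomed exactly 4 mm below the rim contact, so it is home. Release, rise and look at the pin.

```bash

python3 -m crank '[4.0,0,0,0,0, 4.5,0,0,0,0, 5.0,0,0,0,0, 5.0,0,0,0,0, 5.0,0,0,-0.5,0, 6,0,0,-1.5,0, 8.5,0,0,-3,0, 8.5,0,0,-3,0]'
python3 -m crank '[8.5,0,0,-2.3,0, 8.5,0,0,0,0, 8.5,0,0,0,0, 8.5,0,0,0,0, 8.5,0,0,0,0, 8.5,0,0,0,0, 8.5,0,0,0,0, 8.5,0,0,0,0]'
python3 - <<'E'
from h import *
p=shot('wrist');save(p,'w7.png');np.savez('w7.npz',**{k:np.array(p[k]) for k in('intrinsics','distortion','pose')})
s=env.observe();print(s['position'],s['tool_rot'],s['ft_force'])
E
```

```text
time_s: 17.08
position: [0.5524, 0.0187, 0.136]
tool_rot: [[0.944, 0.329, -0.002], [0.329, -0.944, 0.0], [-0.002, -0.001, -1.0]]
ft_force: [0.1, -0.6, 0.4]
grip_width: 0.0816
gripper_force: 0.0
time_s: 17.75
position: [0.5527, 0.0187, 0.1578]
tool_rot: [[0.944, 0.33, -0.001], [0.33, -0.944, 0.0], [-0.001, -0.001, -1.0]]
ft_force: [-0.4, -0.3, -0.6]
grip_width: 0.0853
gripper_force: 0.0
[0.55280927 0.01868134 0.1579416 ] [[ 9.44149585e-01  3.29516384e-01 -7.16048117e-04]
 [ 3.29516572e-01 -9.44149778e-01  1.58544822e-04]
 [-6.23813554e-04 -3.85639748e-04 -9.99999731e-01]] [0.33999931 0.79376417 0.36030281]
```

View pics/w7.png

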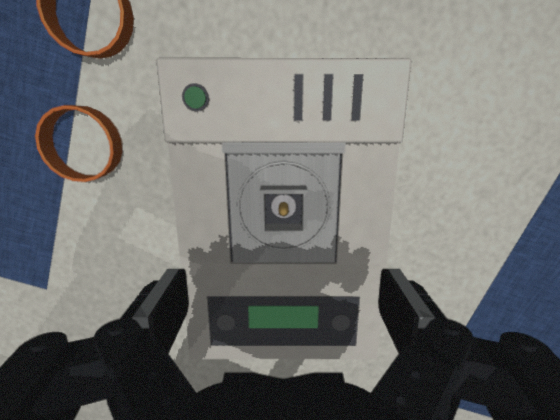

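w7: tray flat in the recess with its rear edge under the lip and even side gaps; pin at about (284,208) with its flange. Now the support.

```bash

python3 -m crank '[8.5,-2.5,3.1,0,0, 8.5,-2.5,3.1,0,0, 8.5,-2.5,3.1,0,0, 8.5,-2.5,3.1,0,0, 8.5,-2.5,3.1,0,0, 8.5,-2.5,3.1,0,0, 8.5,-2.5,3.1,0,0, 8.5,-2.5,3.1,0,0]'
python3 -m crank '[8.5,-1.28,1.72,0,0, 8.5,0,0,2,0, 8.5,0,0,1.1,0, 8.5,0,0,0,0, 8.5,0,0,0,0, 8.5,0,0,0,0, 8.5,0,0,0,0, 8.5,0,0,0,0]'
cat > seg.py <<'E'
from h import *
def circ(img,uv,rad,cond):
    m=cond(img.astype(int)).astype(np.uint8)*255;w=np.zeros_like(m);cv2.circle(w,(int(uv[0]),int(uv[1])),rad,255,-1);m&=w
    n,l,st,ce=cv2.connectedComponentsWithStats(m);k=1+np.argmax(st[1:,4]);cs,_=cv2.findContours((l==k).astype(np.uint8),0,1)
    h=cv2.convexHull(max(cs,key=cv2.contourArea));return cv2.fitEllipse(h),st[k]
E
python3 - <<'E'
from seg import *
p=shot('wrist');save(p,'w8.png');np.savez('w8.npz',**{k:np.array(p[k]) for k in('intrinsics','distortion','pose')})
s=env.observe();t=np.array(s['position']);R=np.array(s['tool_rot']);print(t)
for r in spotter.look_for(p,'pan_support')[:1]:
    uv=np.array(r['at'])*[560,420];print(r['score'],uv)
    e=circ(p['color'],uv,40,lambda c:(c[:,:,0]>c[:,:,2]-12)&(c[:,:,0]>85));print(e)
    X=at(p,e[0][0],.023);print(X,'in tool cm',R.T@(X-t)*100)
q=dict(np.load('w7.npz'));im=cv2.imread('pics/w7.png')[:,:,::-1]
print('flange',circ(im,(284,206),16,lambda c:(c.min(2)>135)|((c[:,:,0]-c[:,:,2])>40)))
E
```

```text
time_s: 18.47
position: [0.4448, -0.2831, 0.1583]
tool_rot: [[0.944, 0.33, 0.0], [0.33, -0.944, 0.0], [0.0, -0.0, -1.0]]
ft_force: [1.1, 0.1, -0.8]
grip_width: 0.0848
gripper_force: 0.0
time_s: 19.13
position: [0.4397, -0.3018, 0.128]
tool_rot: [[0.944, 0.33, 0.001], [0.33, -0.944, -0.001], [0.0, 0.001, -1.0]]
ft_force: [0.9, 0.0, 0.4]
grip_width: 0.0852
gripper_force: 0.0
[ 0.43966404 -0.30178491  0.12793888]
flange (((283.2625427246094, 205.53945922851562), (20.361255645751953, 22.4350528717041), 90.59207916259766), array([272, 196,  23,  19, 203], dtype=int32))
```

```bash
python3 - <<'E'
from seg import *
p=dict(np.load('w8.npz'));im=cv2.imread('pics/w8.png')[:,:,::-1]
uv=proj(p,[.4397,-.3018,.023])[0];print(uv)
for a in(-12,0,10): print(circ(im,uv,38,lambda c:(c[:,:,0]>c[:,:,2]+a)))
q=dict(np.load('w7.npz'));i7=cv2.imread('pics/w7.png')[:,:,::-1];print(proj(q,[.55281,.01868,.054]))
a=im[140:280,200:370];b=i7[140:280,200:370]
cv2.imwrite('pics/c8.png',cv2.resize(np.hstack([a,b])[:,:,::-1],None,fx=2.3,fy=2.3,interpolation=cv2.INTER_CUBIC))
E
```

```text
[282.41833732 208.10288046]
(((282.7947082519531, 210.52828979492188), (37.35784912109375, 37.912803649902344), 102.21881103515625), array([ 264,  192,   38,   38, 1124], dtype=int32))
(((283.046875, 210.49281311035156), (34.43050003051758, 35.51896286010742), 5.389662742614746), array([266, 193,  35,  36, 395], dtype=int32))Traceback (most recent call last):
  File "<stdin>", line 4, in <module>
  File "seg.py", line 4, in circ
    n,l,st,ce=cv2.connectedComponentsWithStats(m);k=1+np.argmax(st[1:,4]);cs,_=cv2.findContours((l==k).astype(np.uint8),0,1)
                                                      ~~~~~~~~~^^^^^^^^^^
    return _wrapfunc(a, 'argmax', axis=axis, out=out, **kwds)
    return bound(*args, **kwds)
ValueError: attempt to get argmax of an empty sequence
```

Disc found by code at (282.8,210.5), about on the tool axis. Lower and grip; then regrip turned 90° to centre it both ways.

```bash

python3 -m crank '[8.5,-0.1,0,3,0, 8.5,0,0,3,0, 8.5,0,0,3,0, 7,0,0,1.5,0, 6,0,0,0.7,0, 5,0,0,0,0, 4.5,0,0,0,0, 4,0,0,0,0]' 20
python3 -m crank '[3.6,0,0,0,0, 3.3,0,0,0,0, 3,0,0,0,0, 2.8,0,0,0,0, 2.8,0,0,0,0, 2.8,0,0,0,0, 4,0,0,0,0, 5,0,0,0,0]'
python3 -m crank '[5,0,0,0,0.125, 5,0,0,0,0.125, 5,0,0,0,0.125, 5,0,0,0,0.125, 5,0,0,0,0.125, 5,0,0,0,0.125, 5,0,0,0,0.125, 5,0,0,0,0.125]'
python3 -m crank '[5,0,0,0,0.125, 5,0,0,0,0.125, 5,0,0,0,0.125, 5,0,0,0,0.125, 4.5,0,0,0,0.07, 4,0,0,0,0, 3.5,0,0,0,0, 3.2,0,0,0,0]'
python3 -m crank '[2.8,0,0,0,0, 2.8,0,0,0,0, 2.8,0,0,0,0, 2.8,0,0,0,0, 2.8,0,0,0,0, 2.8,0,0,0,0, 2.8,0,0,0,0, 2.8,0,0,0,0]'
```

```text
time_s: 19.9
position: [0.439, -0.3027, 0.0166]
tool_rot: [[0.944, 0.33, 0.002], [0.33, -0.944, -0.002], [0.001, 0.002, -1.0]]
ft_force: [-0.0, -0.4, -0.6]
grip_width: 0.0402
gripper_force: 0.0
time_s: 20.57
position: [0.4385, -0.3022, 0.0155]
tool_rot: [[0.944, 0.33, 0.0], [0.33, -0.944, -0.0], [0.0, 0.0, -1.0]]
ft_force: [1.0, -0.6, -0.1]
grip_width: 0.0496
gripper_force: 0.0
time_s: 21.23
position: [0.4384, -0.3022, 0.0153]
tool_rot: [[0.784, -0.621, -0.0], [-0.621, -0.784, 0.0], [-0.0, -0.0, -1.0]]
ft_force: [-0.6, 0.1, 0.5]
grip_width: 0.05
gripper_force: 0.0
time_s: 21.9
position: [0.4384, -0.3022, 0.0153]
tool_rot: [[0.332, -0.943, -0.0], [-0.943, -0.332, 0.0], [-0.0, 0.0, -1.0]]
ft_force: [0.4, -0.5, 0.7]
grip_width: 0.0322
gripper_force: 0.2
time_s: 22.57
position: [0.4384, -0.3022, 0.0154]
tool_rot: [[0.33, -0.944, 0.0], [-0.944, -0.33, -0.0], [0.0, -0.0, -1.0]]
ft_force: [-2.0, -0.1, 4.4]
grip_width: 0.0295
gripper_force: 19.7
```

```bash

python3 -m crank '[3.5,0,0,0,0, 5,0,0,0,0, 6,0,0,0,0, 8.5,0,0,-2,0, 8.5,0,0,-3,0, 8.5,0,0,-3,0, 8.5,0,0,-3.1,0, 8.5,0,0,0,0]' 
python3 -m crank '[8.5,0,0,0,0, 8.5,0,0,0,0, 8.5,0,0,0,0, 8.5,0,0,0,0, 8.5,0,0,0,0, 8.5,0,0,0,0, 8.5,0,0,0,0, 8.5,0,0,0,0]' 
python3 - <<'E'
from seg import *
p=shot('wrist');save(p,'w9.png');np.savez('w9.npz',**{k:np.array(p[k]) for k in('intrinsics','distortion','pose')})
s=env.observe();t=np.array(s['position']);R=np.array(s['tool_rot']);print(t)
im=p['color'];uv=proj(p,[t[0],t[1],.023])[0];print(uv)
E=[circ(im,uv,38,lambda c:(c[:,:,0]>c[:,:,2]+a)) for a in(-20,-12,-5)]
for e in E: print(e);X=at(p,e[0][0],.023);print('apparent in tool mm',R.T@(X-t)*1000)
q=dict(np.load('w7.npz'));i7=cv2.imread('pics/w7.png')[:,:,::-1];
t7=np.array([.55280927,.01868134,.1579416]);R7=np.array([[.94415,.32952,-.0007],[.32952,-.94415,.00016],[-.0006,-.0004,-1]])
print('axis px',proj(q,[t7[0],t7[1],.054]))
for th in(120,135,150):
    e=circ(i7,(284,206),15,lambda c:(c.min(2)>th)|((c[:,:,0]-c[:,:,2])>35));print(e)
    X=at(q,e[0][0],.054);print('flange in tool mm',R7.T@(X-t7)*1000)
a=im[140:280,200:370];b=i7[170:240,240:325];b=cv2.resize(b,(340,280),interpolation=cv2.INTER_CUBIC);a=cv2.resize(a,(340,280),interpolation=cv2.INTER_CUBIC)
cv2.imwrite('pics/c8.png',np.hstack([a,b])[:,:,::-1])
E
```

```text
time_s: 23.23
position: [0.4402, -0.3038, 0.1316]
tool_rot: [[0.33, -0.944, 0.007], [-0.944, -0.331, -0.007], [0.009, -0.004, -1.0]]
ft_force: [0.3, -0.5, 0.3]
grip_width: 0.0856
gripper_force: 0.0
time_s: 23.9
position: [0.4384, -0.3022, 0.1261]
tool_rot: [[0.33, -0.944, -0.0], [-0.944, -0.33, 0.0], [-0.0, 0.0, -1.0]]
ft_force: [-0.5, -0.1, -0.2]
grip_width: 0.0851
gripper_force: 0.0
[ 0.43840909 -0.3021684   0.12620468]
[283.03548539 209.0060068 ]
(((283.0158996582031, 206.59878540039062), (38.19684982299805, 39.81128692626953), 89.7966537475586), array([ 264,  188,   39,   38, 1201], dtype=int32))
apparent in tool mm [ 1.97944235e+00 -2.40114432e-02  1.03204315e+02]
(((283.0497131347656, 206.58462524414062), (37.607383728027344, 39.029483795166016), 85.8475112915039), array([ 264,  188,   39,   38, 1164], dtype=int32))
apparent in tool mm [1.99095202e+00 2.25947673e-03 1.03204315e+02]
(((282.948974609375, 206.45948791503906), (36.89875030517578, 37.825687408447266), 86.18653106689453), array([ 265,  188,   37,   38, 1073], dtype=int32))
apparent in tool mm [ 2.09258451e+00 -7.60503974e-02  1.03204290e+02]
axis px [[282.71192449 208.31073993]]
(((283.1869201660156, 205.89132690429688), (22.524980545043945, 23.042993545532227), 101.21440124511719), array([272, 195,  23,  23, 266], dtype=int32))
flange in tool mm [  2.03672921   0.41139721 103.94025806]
(((283.2625427246094, 205.53945922851562), (20.361255645751953, 22.4350528717041), 90.59207916259766), array([272, 196,  23,  19, 203], dtype=int32))
flange in tool mm [  2.32311348   0.47013302 103.94006147]
(((283.0, 208.9951171875), (8.49729061126709, 12.008909225463867), 0.0), array([279, 203,   9,  13,  86], dtype=int32))
flange in tool mm [ -0.49766425   0.26664502 103.94185468]
```

View pics/c8.png

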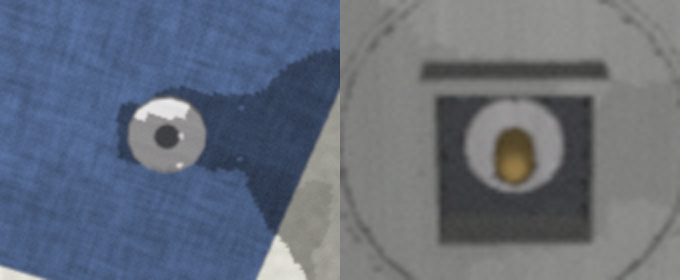

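Left: support disc at the expected spot, giving a tool-x camera bias of 2 mm. Right: flange at (283.5,206), so the axis is at about (.5530,.0182). Regrip and carry over.

```bash

python3 -m crank '[8.5,0,0,3,0, 8.5,0,0,3,0, 8.5,0,0,3,0, 7,0,0,1.5,0, 6,0,0,0.57,0, 5,0,0,0,0, 4.5,0,0,0,0, 4,0,0,0,0]' 20
python3 -m crank '[3.6,0,0,0,0, 3.3,0,0,0,0, 3,0,0,0,0, 2.5,0,0,0,0, 2.5,0,0,0,0, 2.5,0,0,0,0, 2.5,0,0,0,0, 2.5,0,0,0,0]' 40
python3 -m crank '[2.5,0,0,-0.5,0, 2.5,0,0,-2,0, 2.5,0,0,-3,0, 2.5,0,0,-3,0, 2.5,0,0,-3,0, 2.5,0,0,0,0, 2.5,0,0,0,0, 2.5,0,0,0,0]'
python3 -m crank '[2.5,-3.1,-2.5,0,0, 2.5,-3.1,-2.5,0,0, 2.5,-3.1,-2.5,0,0, 2.5,-3.1,-2.5,0,0, 2.5,-3.1,-2.5,0,0, 2.5,-3.1,-2.5,0,0, 2.5,-3.1,-2.5,0,0, 2.5,-3.1,-2.5,0,0]'
python3 -m crank '[2.5,-1.66,-1.39,0,0, 2.5,0,0,0,0, 2.5,0,0,0,0, 2.5,0,0,0,0, 2.5,0,0,0,0, 2.5,0,0,0,0, 2.5,0,0,0,0, 2.5,0,0,0,0]'
python3 -c "
from h import *
s=env.observe();print(s['position'],s['ft_force'],s['wrist_torque'])"
```

```text
time_s: 24.62
position: [0.439, -0.3027, 0.0169]
tool_rot: [[0.33, -0.944, 0.002], [-0.944, -0.33, -0.002], [0.002, -0.001, -1.0]]
ft_force: [0.5, 0.0, 0.5]
grip_width: 0.0401
gripper_force: 0.0
time_s: 25.28
position: [0.4387, -0.3025, 0.0167]
tool_rot: [[0.33, -0.944, 0.001], [-0.944, -0.33, -0.001], [0.002, -0.001, -1.0]]
ft_force: [-1.3, 1.4, 8.8]
grip_width: 0.0287
gripper_force: 38.8
time_s: 25.95
position: [0.4381, -0.3018, 0.1301]
tool_rot: [[0.33, -0.944, -0.001], [-0.944, -0.33, 0.001], [-0.001, 0.0, -1.0]]
ft_force: [-0.5, -0.3, -1.5]
grip_width: 0.0285
gripper_force: 39.5
time_s: 26.62
position: [0.545, 0.0001, 0.1292]
tool_rot: [[0.33, -0.944, -0.003], [-0.944, -0.33, 0.001], [-0.002, 0.002, -1.0]]
ft_force: [0.2, -1.5, 0.3]
grip_width: 0.0279
gripper_force: 39.6
time_s: 27.28
position: [0.5528, 0.0176, 0.1306]
tool_rot: [[0.329, -0.944, -0.0], [-0.944, -0.329, -0.0], [0.0, 0.0, -1.0]]
ft_force: [0.5, -0.1, -0.6]
grip_width: 0.0284
gripper_force: 39.6
[0.55283157 0.01759066 0.13063133] [ 0.52381424 -0.11863916 -0.57304092] [-0.0374199  -0.01003634 -0.01938379]
```

```bash

python3 -m crank '[2.5,-0.05,-0.04,1,0, 2.5,0,0,1,0, 2.5,0,0,1,0, 2.5,0,0,1,0, 2.5,0,0,0.3,0, 2.5,0,0,0,0, 2.5,0,0,0,0, 2.5,0,0,0,0]'
python3 -m crank '[2.5,0,0,0.1,0, 2.5,0,0,0.1,0, 2.5,0,0,0.1,0, 2.5,0,0,0.1,0, 2.5,0,0,0,0, 2.5,0,0,0,0, 2.5,0,0,0,0, 2.5,0,0,0,0]'
python3 -c "
from h import *
s=env.observe();print(s['position'],s['ft_force'],s['wrist_torque'])"
```

```text
time_s: 27.95
position: [0.5534, 0.0188, 0.088]
tool_rot: [[0.33, -0.944, 0.001], [-0.944, -0.33, -0.0], [0.0, -0.001, -1.0]]
ft_force: [-0.4, -0.3, -0.0]
grip_width: 0.0285
gripper_force: 39.6
time_s: 28.62
position: [0.5532, 0.0188, 0.0836]
tool_rot: [[0.33, -0.944, 0.0], [-0.944, -0.33, -0.0], [0.0, -0.0, -1.0]]
ft_force: [0.8, 0.3, -0.6]
grip_width: 0.0284
gripper_force: 39.6
[0.55315835 0.01882279 0.08364828] [ 0.79075156  0.27435471 -0.64651545] [0.04014543 0.02980852 0.04540666]
```

```bash

python3 -m crank '[2.5,0.05,0.03,0,0, 2.5,0,0,0.1,0, 2.5,0,0,0.1,0, 2.5,0,0,0.1,0, 2.5,0,0,0,0, 2.5,0,0,0,0, 2.5,0,0,0,0, 2.5,0,0,0,0]'
python3 -m crank '[2.5,0,0,0.1,0, 2.5,0,0,0.1,0, 2.5,0,0,0.1,0, 2.5,0,0,0,0, 2.5,0,0,0,0, 2.5,0,0,0,0, 2.5,0,0,0,0, 2.5,0,0,0,0]'
python3 -c "
from h import *
s=env.observe();print(s['position'],s['ft_force'],s['wrist_torque'])"
```

```text
time_s: 29.28
position: [0.5532, 0.0184, 0.0806]
tool_rot: [[0.33, -0.944, 0.0], [-0.944, -0.33, 0.0], [-0.0, -0.0, -1.0]]
ft_force: [2.7, 1.4, -1.6]
grip_width: 0.0284
gripper_force: 39.6
time_s: 29.95
position: [0.5532, 0.0183, 0.0776]
tool_rot: [[0.33, -0.944, 0.0], [-0.944, -0.33, 0.0], [0.0, -0.0, -1.0]]
ft_force: [4.3, 2.6, -0.9]
grip_width: 0.0283
gripper_force: 39.6
[0.55322168 0.01829952 0.07764856] [ 4.27023829  2.62421302 -0.92736362] [ 0.50709834 -0.82950416 -0.03926322]
```

```bash

python3 -m crank '[2.5,0,-0.05,0,0, 2.5,0,0,0.1,0, 2.5,0,0,0.1,0, 2.5,0,0,0.1,0, 2.5,0,0,0,0, 2.5,0,0,0,0, 2.5,0,0,0,0, 2.5,0,0,0,0]'
python3 -c "
from h import *
s=env.observe();print(s['position'],s['ft_force'],s['wrist_torque'])"
```

```text
time_s: 30.62
position: [0.5533, 0.0185, 0.0744]
tool_rot: [[0.33, -0.944, -0.001], [-0.944, -0.33, 0.0], [-0.0, 0.001, -1.0]]
ft_force: [3.0, 2.0, -1.8]
grip_width: 0.0283
gripper_force: 39.6
[0.55331643 0.01845324 0.07442398] [ 2.97023104  1.95985241 -1.83048399] [ 0.3818    -0.3869204  0.0092368]
```

```bash

python3 -m crank '[2.5,0,-0.04,0,0, 2.5,0,0,0.1,0, 2.5,0,0,0.1,0, 2.5,0,0,0.05,0, 2.5,0,0,0,0, 2.5,0,0,0,0, 2.5,0,0,0,0, 2.5,0,0,0,0]'
python3 -m crank '[2.5,0,0,0.05,0, 2.5,0,0,0,0, 2.5,0,0,0.05,0, 2.5,0,0,0,0, 2.5,0,0,0,0, 2.5,0,0,0,0, 2.5,0,0,0,0, 2.5,0,0,0,0]'
python3 -c "
from h import *
s=env.observe();print(s['position'],s['ft_force'],s['wrist_torque'])"
```

```text
time_s: 31.28
position: [0.5538, 0.0185, 0.0721]
tool_rot: [[0.33, -0.944, -0.0], [-0.944, -0.33, -0.0], [0.0, 0.0, -1.0]]
ft_force: [0.2, -1.0, 0.1]
grip_width: 0.0281
gripper_force: 39.7
time_s: 31.95
position: [0.5539, 0.0186, 0.0711]
tool_rot: [[0.33, -0.944, 0.0], [-0.944, -0.33, -0.0], [0.0, -0.0, -1.0]]
ft_force: [-0.1, -0.7, -0.8]
grip_width: 0.0285
gripper_force: 39.7
[0.55388073 0.0185573  0.07113964] [-0.07900896 -0.71664697 -0.78793425] [-0.0312418  -0.00337986 -0.00190164]
```

```bash

python3 -m crank '[2.5,0,0,0.05,0, 2.5,0,0,0,0, 2.5,0,0,0,0, 2.5,0,0,0,0, 2.5,0,0,0.05,0, 2.5,0,0,0,0, 2.5,0,0,0,0, 2.5,0,0,0,0]'
python3 -m crank '[2.5,0,0,0.05,0, 2.5,0,0,0,0, 2.5,0,0,0,0, 2.5,0,0,0,0, 2.5,0,0,0,0, 2.5,0,0,0,0, 2.5,0,0,0,0, 2.5,0,0,0,0]'
python3 -c "
from h import *
s=env.observe();print(s['position'],s['ft_force'],s['wrist_torque'])"
```

```text
time_s: 32.62
position: [0.554, 0.0185, 0.0707]
tool_rot: [[0.33, -0.944, 0.001], [-0.944, -0.33, -0.0], [0.0, -0.001, -1.0]]
ft_force: [-3.1, -1.1, 7.4]
grip_width: 0.0282
gripper_force: 40.2
time_s: 33.28
position: [0.554, 0.0185, 0.0707]
tool_rot: [[0.33, -0.944, 0.001], [-0.944, -0.33, -0.0], [0.001, -0.001, -1.0]]
ft_force: [-3.3, 0.2, 11.0]
grip_width: 0.0285
gripper_force: 40.5
[0.55402014 0.01851394 0.07067358] [-3.28064158  0.16684548 10.96392461] [0.04533571 0.57915554 0.00182496]
```

Seated at the expected height. Release, rise, turn back, and locate ring and pan.

```bash

python3 -m crank '[3.2,0,0,-0.05,0, 3.6,0,0,0,0, 4.2,0,0,0,0, 5,0,0,-0.3,0, 6,0,0,-2,0, 8.5,0,0,-3.5,0, 8.5,0,0,-3.5,0, 8.5,0,0,-3,-0.125]' 
python3 -m crank '[8.5,0,0,0,-0.125, 8.5,0,0,0,-0.125, 8.5,0,0,0,-0.125, 8.5,0,0,0,-0.125, 8.5,0,0,0,-0.125, 8.5,0,0,0,-0.125, 8.5,0,0,0,-0.125, 8.5,0,0,0,-0.125]' 
python3 -m crank '[8.5,0,0,0,-0.125, 8.5,0,0,0,-0.125, 8.5,0,0,0,-0.125, 8.5,0,0,0,-0.07, 8.5,0,0,0,0, 8.5,0,0,0,0, 8.5,0,0,0,0, 8.5,0,0,0,0]' 
python3 - <<'E'
from seg import *
p=shot('wrist');save(p,'w10.png');np.savez('w10.npz',**{k:np.array(p[k]) for k in('intrinsics','distortion','pose')})
s=env.observe();t=np.array(s['position']);R=np.array(s['tool_rot']);print(t,R[0])
uv=proj(p,[.5539,.0186,.077])[0];print('sup pred px',uv)
q=shot('scene');save(q,'scene1.png')
for uv,z in(((361.5,288.5),.009),((389,253),.009)):
    X=at(q,uv,z);print(X,'in tool cm',R.T@(X-t)*100)
for r in spotter.look_for(q,'draught_ring')+spotter.look_for(q,'pan'):print(r)
im=q['color'].astype(int)[230:340,280:450]
mat=(im[:,:,2]>im[:,:,0]+25)
m=((im[:,:,0]>im[:,:,2]-15)&(np.abs(im[:,:,0]-im[:,:,2])<45)&(im.sum(2)>200)).astype(np.uint8)
n,l,st,ce=cv2.connectedComponentsWithStats(m)
for k in range(1,n):
    if st[k,4]>15: print(st[k],ce[k]+[280,230])
E
```

```text
time_s: 33.95
position: [0.5539, 0.0186, 0.1954]
tool_rot: [[0.445, -0.896, 0.001], [-0.896, -0.445, -0.0], [0.001, -0.001, -1.0]]
ft_force: [0.3, 0.3, 0.8]
grip_width: 0.085
gripper_force: 0.0
time_s: 34.62
position: [0.5538, 0.0186, 0.1931]
tool_rot: [[0.995, -0.103, -0.0], [-0.103, -0.995, 0.0], [-0.0, -0.0, -1.0]]
ft_force: [0.4, 0.9, 1.3]
grip_width: 0.0849
gripper_force: 0.0
time_s: 35.28
position: [0.5539, 0.0185, 0.1931]
tool_rot: [[0.945, 0.328, -0.0], [0.328, -0.945, 0.0], [-0.0, -0.0, -1.0]]
ft_force: [0.3, -0.8, -0.3]
grip_width: 0.0846
gripper_force: 0.0
[0.55388456 0.01853803 0.19314626] [9.44559614e-01 3.28339967e-01 2.36347696e-05]
sup pred px [282.60641811 203.91755289]
[0.57900349 0.31559907 0.009     ] in tool cm [ 12.12601295 -27.23483398  18.41424088]
[0.45654926 0.29483392 0.009     ] in tool cm [ -0.12232147 -29.29410422  18.41398257]
{'at': [0.6098, 0.5683], 'score': 0.64}
{'at': [0.5571, 0.6371], 'score': 0.59}
{'at': [0.6464, 0.7088], 'score': 0.5}
{'at': [0.6925, 0.6064], 'score': 0.76}
[  0   0  23  12 159] [291.33333333 233.60377358]
[   0    0  170  110 8593] [365.37053416 292.04596765]
[ 49   8  21  17 249] [338.46987952 245.65863454]
[ 99  15  20  17 270] [388.38148148 253.08148148]
[ 21  35  21  17 218] [310.13302752 271.61009174]
[ 69  46  27  25 129] [362.10852713 288.72868217]
[103  81  24  21 374] [394.87700535 321.52941176]
```

```bash

python3 -m crank '[8.5,1.5,-3.4,0,0, 8.5,1.5,-3.4,0,0, 8.5,1.5,-3.4,0,0, 8.5,1.5,-3.4,0,0, 8.5,1.5,-3.4,0,0, 8.5,1.5,-3.4,0,0, 8.5,1.5,-3.4,0,0, 8.5,1.5,-3.4,0,0]' 
python3 -m crank '[8.5,0,0,3,0, 8.5,0,0,3,0, 8.5,0,0,0,0, 8.5,0,0,0,0, 8.5,0,0,0,0, 8.5,0,0,0,0, 8.5,0,0,0,0, 8.5,0,0,0,0]' 
python3 - <<'E'
from seg import *
p=shot('wrist');save(p,'w11.png');np.savez('w11.npz',**{k:np.array(p[k]) for k in('intrinsics','distortion','pose')})
s=env.observe();t=np.array(s['position']);R=np.array(s['tool_rot']);print(t,R[0])
uv=proj(p,[t[0],t[1],.018])[0];print('pred',uv)
im=p['color'].astype(int)
m=((im[:,:,2]<im[:,:,0]+12)&(im[:,:,0]-im[:,:,2]<40)&(im.sum(2)>180)).astype(np.uint8)
n,l,st,ce=cv2.connectedComponentsWithStats(m)
for k in range(1,n):
    if st[k,4]>150: print(st[k],ce[k])
for n_ in('draught_ring','pan'):
    for r in spotter.look_for(p,n_)[:2]: print(n_,r['score'],np.array(r['at'])*[560,420])
E
```

```text
time_s: 36.15
position: [0.5773, 0.3168, 0.1931]
tool_rot: [[0.944, 0.329, 0.0], [0.329, -0.944, -0.0], [-0.0, 0.0, -1.0]]
ft_force: [1.2, -0.2, -0.6]
grip_width: 0.0851
gripper_force: 0.0
time_s: 36.82
position: [0.578, 0.3148, 0.1345]
tool_rot: [[0.944, 0.329, 0.002], [0.329, -0.944, 0.001], [0.002, 0.0, -1.0]]
ft_force: [-0.3, -0.2, -0.2]
grip_width: 0.0853
gripper_force: 0.0
[0.57788441 0.31478187 0.1341405 ] [0.94427459 0.32915551 0.00146864]
pred [282.5783898  204.28867262]
[     0      0    560    368 110335] [261.2432501 143.9397562]
[ 123  114   65   70 3460] [154.96156069 149.10867052]
[ 406  139   54   66 2128] [436.19454887 174.28430451]
[ 242  158   77   77 1394] [280.27546628 200.1025825 ]
[ 360  258   75   71 1795] [398.42284123 286.17994429]
[132 269  47  60 799] [153.08760951 298.43178974]
[ 235  298   52   46 1877] [260.90463506 320.637187  ]
[ 325  301   74   92 3733] [363.58424859 350.9094562 ]
[177 365  47  28 605] [199.10082645 378.48760331]
[ 73 399  41  21 610] [ 94.46557377 410.97540984]
draught_ring 0.96 [280.672 223.314]
draught_ring 0.76 [456.792 179.718]
pan 0.82 [262.976 319.494]
```

View pics/w11.png

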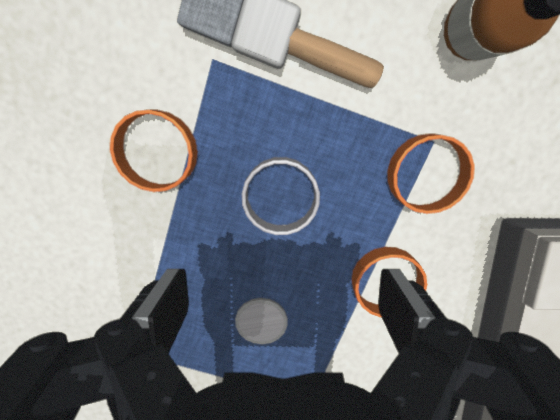

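w11: plain ring centred at (281,196.5), pan at (261,320), three orange look-alikes off the mat centre, brush at the top. Move over the ring and grip.

```bash

python3 -m crank '[8.5,0.45,-0.17,0,0, 8.5,0,0,3,0, 8.5,0,0,3,0, 8.5,0,0,3,0, 8.5,0,0,2,0, 8.5,0,0,1,0, 8.5,0,0,0.7,0, 8.5,0,0,0,0]' 
python3 -m crank '[7.5,0,0,0,0, 7,0,0,0,0, 6.5,0,0,0,0, 6,0,0,0,0, 5.8,0,0,0,0, 5.8,0,0,0,0, 5.8,0,0,0,0, 5.8,0,0,0,0]' 25
python3 -m crank '[5.8,0,0,-0.5,0, 5.8,0,0,-1.5,0, 5.8,0,0,-2.5,0, 5.8,0,0,-3.5,0, 5.8,0,0,-4,0, 5.8,0,0,0,0, 5.8,0,0,0,0, 5.8,0,0,0,0]'
python3 - <<'E'
from seg import *
p=shot('wrist');save(p,'w12.png');np.savez('w12.npz',**{k:np.array(p[k]) for k in('intrinsics','distortion','pose')})
s=env.observe();t=np.array(s['position']);R=np.array(s['tool_rot']);print(t,s['ft_force'])
print(proj(p,[t+[0,0,.011],t+[0,0,.006]]))
E
```

```text
time_s: 37.63
position: [0.5812, 0.318, 0.0054]
tool_rot: [[0.944, 0.33, -0.001], [0.33, -0.944, -0.0], [-0.001, -0.0, -1.0]]
ft_force: [-0.8, -0.5, -0.1]
grip_width: 0.0849
gripper_force: 0.0
time_s: 38.3
position: [0.5819, 0.3183, 0.0081]
tool_rot: [[0.944, 0.33, 0.003], [0.33, -0.944, 0.001], [0.003, 0.0, -1.0]]
ft_force: [-0.5, -1.2, 7.1]
grip_width: 0.0625
gripper_force: 25.7
time_s: 38.97
position: [0.5809, 0.3179, 0.126]
tool_rot: [[0.944, 0.329, -0.0], [0.329, -0.944, -0.0], [-0.0, 0.0, -1.0]]
ft_force: [-0.9, -0.2, -1.1]
grip_width: 0.062
gripper_force: 27.5
[0.58063578 0.31777789 0.12514966] [-0.7213059  -0.44802283 -0.19707862]
[[282.48035877 284.3023205 ]
 [282.49188043 278.73645539]]
```

```bash

python3 -m crank '[5.8,-1.55,3.42,0,0, 5.8,-1.55,3.42,0,0, 5.8,-1.55,3.42,0,0, 5.8,-1.55,3.42,0,0, 5.8,-1.55,3.42,0,0, 5.8,-1.55,3.42,0,0, 5.8,-1.55,3.42,0,0, 5.8,-1.55,3.42,0,0]' 
python3 -m crank '[5.8,0,0,1,0, 5.8,0,0,1,0, 5.8,0,0,0.5,0, 5.8,0,0,0,0, 5.8,0,0,0,0, 5.8,0,0,0,0, 5.8,0,0,0,0, 5.8,0,0,0,0]'
python3 - <<'E'
from seg import *
s=env.observe();t=np.array(s['position']);R=np.array(s['tool_rot']);print(t,s['ft_force'])
p=shot('wrist');save(p,'w13.png');np.savez('w13.npz',**{k:np.array(p[k]) for k in('intrinsics','distortion','pose')})
a=cv2.imread('pics/w12.png')[150:350,160:410];b=p['color'][:,:,::-1][150:350,160:410]
print('w12 column 283 rows150-260:');c=cv2.imread('pics/w12.png')[:,281:286].mean(1).astype(int)
print([(r,c[r].tolist()) for r in range(170,262,4)])
cv2.imwrite('pics/c13.png',cv2.resize(np.hstack([a,b]),(800,320),interpolation=cv2.INTER_CUBIC))
E
```

```text
time_s: 39.68
position: [0.5532, 0.0172, 0.1249]
tool_rot: [[0.944, 0.33, -0.003], [0.33, -0.944, 0.0], [-0.002, -0.001, -1.0]]
ft_force: [1.6, -0.1, -1.0]
grip_width: 0.0619
gripper_force: 27.6
time_s: 40.35
position: [0.5545, 0.0193, 0.1014]
tool_rot: [[0.944, 0.33, 0.001], [0.33, -0.944, -0.0], [0.001, 0.0, -1.0]]
ft_force: [0.1, 0.2, -0.5]
grip_width: 0.062
gripper_force: 27.6
[0.55445129 0.01929478 0.10143157] [ 0.14436267  0.21469911 -0.48627141]
w12 column 283 rows150-260:
[(170, [140, 100, 78]), (174, [133, 95, 75]), (178, [134, 97, 76]), (182, [120, 87, 68]), (186, [128, 92, 73]), (190, [131, 94, 74]), (194, [133, 95, 75]), (198, [138, 100, 77]), (202, [111, 80, 62]), (206, [103, 102, 103]), (210, [105, 104, 105]), (214, [106, 104, 106]), (218, [224, 223, 224]), (222, [178, 171, 169]), (226, [144, 105, 82]), (230, [140, 102, 79]), (234, [140, 101, 79]), (238, [131, 95, 75]), (242, [92, 67, 53]), (246, [96, 71, 55]), (250, [88, 63, 50]), (254, [91, 66, 52]), (258, [90, 66, 51])]
```

View pics/c13.png

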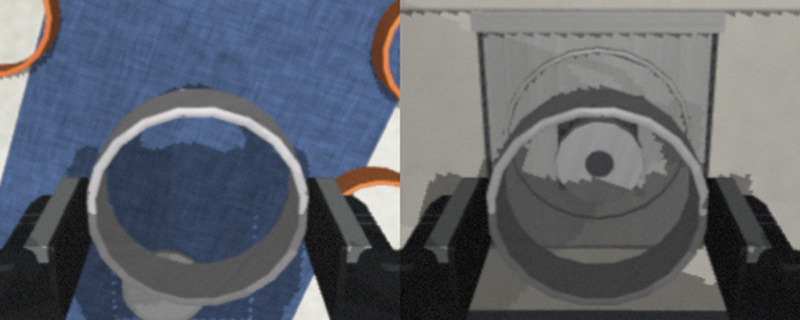

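c13: the ring is held level between the pads. Right half: bead arc at (600,50)-(600,215) below it, support disc at (600,160). Solve the ring's offset along tool x.

```bash
python3 - <<'E'
from fit import *
p=dict(np.load('w12.npz'))
t=np.array([.58063578,.31777789,.12514966]);yw=np.radians(19.24)
ex=np.array([np.cos(yw),np.sin(yw),0]);ey=np.array([np.sin(yw),-np.cos(yw),0]);ez=np.array([0,0,1])
def f(q):
    x,y,h,=q; c=t+ex*x+ey*y-ez*h
    P=proj(p,[c+ex*.032+ez*.018,c-ex*.032+ez*.018,c+ex*.032,c+ey*.032+ez*.018,c-ey*.032+ez*.018])
    return np.array([P[0,1]-216.5,P[1,1]-339,P[2,1]-204.5,P[3,0]-352,P[4,0]-215])
r=least_squares(f,[0,0,.007]);print(r.x*1000,r.fun)
# bead: same in w13 (z of bead top .055, outer radius 36.5): predicted rows for axis
p=dict(np.load('w13.npz'));a=np.array([.5539,.0186,.055])
print(proj(p,[a+ex*.0365,a-ex*.0345,a+[0,0,.022]]))
c=cv2.imread('pics/w13.png')[:,283:287].mean(1).mean(1).astype(int);print([(r,c[r]) for r in range(172,260,2)])
E
```

```text
[-1.3915866   0.47422005 12.02541368] [-0.05426774 -0.08776717  0.1478113   0.08601736 -0.08599857]
[[283.37705433 179.30252058]
 [283.21010494 287.07097348]
 [283.35007289 252.69333184]]
[(172, np.int64(112)), (174, np.int64(139)), (176, np.int64(141)), (178, np.int64(135)), (180, np.int64(130)), (182, np.int64(133)), (184, np.int64(131)), (186, np.int64(141)), (188, np.int64(138)), (190, np.int64(130)), (192, np.int64(131)), (194, np.int64(132)), (196, np.int64(141)), (198, np.int64(141)), (200, np.int64(141)), (202, np.int64(135)), (204, np.int64(111)), (206, np.int64(77)), (208, np.int64(75)), (210, np.int64(75)), (212, np.int64(77)), (214, np.int64(75)), (216, np.int64(86)), (218, np.int64(178)), (220, np.int64(168)), (222, np.int64(123)), (224, np.int64(78)), (226, np.int64(112)), (228, np.int64(146)), (230, np.int64(146)), (232, np.int64(145)), (234, np.int64(145)), (236, np.int64(145)), (238, np.int64(145)), (240, np.int64(143)), (242, np.int64(142)), (244, np.int64(98)), (246, np.int64(63)), (248, np.int64(63)), (250, np.int64(63)), (252, np.int64(62)), (254, np.int64(62)), (256, np.int64(63)), (258, np.int64(61))]
```

```bash
python3 - <<'E'
from fit import *
p=dict(np.load('w13.npz'));yw=np.radians(19.24)
ex=np.array([np.cos(yw),np.sin(yw),0]);ey=np.array([np.sin(yw),-np.cos(yw),0])
t=np.array([.55445129,.01929478,.10143157])
def f(q):
    a=np.array([t[0],t[1],0])+ex*q[0]+ey*.0
    P=proj(p,[a+ex*.0365+[0,0,.055+q[1]],a-ex*.0345+[0,0,.055+q[1]]]);return [P[0,1]-181,P[1,1]-284.4]
r=least_squares(f,[0,-.005]);print('bead centre apparent tool x, dz mm',r.x*1000)
def g(q):
    a=t+ex*q[0];P=proj(p,[a+ex*.032+[0,0,.018-.0115],a-ex*.032+[0,0,.018-.0115]]);return [P[0,1]-216.7,P[1,1]-339.5]
print(least_squares(g,[0]).x*1000)
a=np.array([t[0],t[1],.077-.005])
def k(q): return proj(p,[a+ex*q[0]+ey*q[1]])[0]-[284.7,251.5]
print('support hole',least_squares(k,[0,0]).x*1000)
E
```

```text
bead centre apparent tool x, dz mm [-3.57886087 -8.18312433]
[-1.12284515]
support hole [-2.33331883  1.25192659]
```

```bash

python3 -m crank '[5.8,-0.1,0.06,1,0, 5.8,0,0,1,0, 5.8,0,0,1,0, 5.8,0,0,0.5,0, 5.8,0,0,0,0, 5.8,0,0,0,0, 5.8,0,0,0,0, 5.8,0,0,0,0]' 
python3 -m crank '[5.8,0,0,0.1,0, 5.8,0,0,0.1,0, 5.8,0,0,0.1,0, 5.8,0,0,0.1,0, 5.8,0,0,0,0, 5.8,0,0,0,0, 5.8,0,0,0,0, 5.8,0,0,0,0]'
python3 -m crank '[5.8,0,0,0.05,0, 5.8,0,0,0,0, 5.8,0,0,0.05,0, 5.8,0,0,0,0, 5.8,0,0,0,0, 5.8,0,0,0,0, 5.8,0,0,0,0, 5.8,0,0,0,0]'
python3 -c "
from h import *
s=env.observe();print(s['position'],s['ft_force'],s['wrist_torque'])"
```

```text
time_s: 41.07
position: [0.5539, 0.0179, 0.0666]
tool_rot: [[0.944, 0.33, 0.001], [0.33, -0.944, -0.0], [0.001, 0.0, -1.0]]
ft_force: [0.5, 0.1, -0.4]
grip_width: 0.062
gripper_force: 27.6
time_s: 41.73
position: [0.5536, 0.0179, 0.0622]
tool_rot: [[0.944, 0.329, 0.0], [0.329, -0.944, -0.0], [0.0, 0.0, -1.0]]
ft_force: [-0.4, 0.4, -0.5]
grip_width: 0.0623
gripper_force: 27.6
time_s: 42.4
position: [0.5536, 0.0179, 0.0611]
tool_rot: [[0.944, 0.33, 0.0], [0.33, -0.944, -0.0], [0.0, 0.0, -1.0]]
ft_force: [-0.3, -0.5, -1.1]
grip_width: 0.0619
gripper_force: 27.6
[0.55358351 0.01792508 0.0611299 ] [-0.3177133  -0.51633668 -1.10230724] [-0.02351577  0.02119781  0.00989384]
```

```bash

python3 -m crank '[5.8,0,0,0.05,0, 5.8,0,0,0,0, 5.8,0,0,0.05,0, 5.8,0,0,0,0, 5.8,0,0,0,0, 5.8,0,0,0,0, 5.8,0,0,0,0, 5.8,0,0,0,0]'
python3 -m crank '[5.8,0,0,0.05,0, 5.8,0,0,0,0, 5.8,0,0,0,0, 5.8,0,0,0,0, 5.8,0,0,0,0, 5.8,0,0,0,0, 5.8,0,0,0,0, 5.8,0,0,0,0]'
python3 -m crank '[5.8,0,0,0.05,0, 5.8,0,0,0,0, 5.8,0,0,0,0, 5.8,0,0,0,0, 5.8,0,0,0,0, 5.8,0,0,0,0, 5.8,0,0,0,0, 5.8,0,0,0,0]'
python3 -c "
from h import *
s=env.observe();print(s['position'],s['ft_force'],s['wrist_torque'])"
```

```text
time_s: 43.07
position: [0.5537, 0.0179, 0.0607]
tool_rot: [[0.944, 0.33, 0.001], [0.33, -0.944, -0.0], [0.001, 0.0, -1.0]]
ft_force: [-2.4, -0.1, 6.2]
grip_width: 0.0618
gripper_force: 28.2
time_s: 43.73
position: [0.5537, 0.0179, 0.0606]
tool_rot: [[0.944, 0.33, 0.001], [0.33, -0.944, -0.0], [0.001, 0.001, -1.0]]
ft_force: [-3.4, -0.6, 9.8]
grip_width: 0.0618
gripper_force: 28.6
time_s: 44.4
position: [0.5537, 0.0179, 0.0605]
tool_rot: [[0.944, 0.33, 0.001], [0.33, -0.944, -0.0], [0.001, 0.001, -1.0]]
ft_force: [-4.1, 0.6, 13.8]
grip_width: 0.0622
gripper_force: 29.0
[0.55371493 0.01791462 0.06053773] [-4.12825778  0.61613705 13.83210136] [0.06464888 0.76596037 0.04344161]
```

Contact at exactly the home height (52.5 mm foot). Release, rise; work out the pan.

```bash

python3 -m crank '[6.3,0,0,-0.1,0, 6.8,0,0,0,0, 7.2,0,0,0,0, 7.6,0,0,0,0, 7.8,0,0,-0.3,0, 7.8,0,0,-2,0, 8.5,0,0,-3.5,0, 8.5,0,0,-3.5,0]' 
python3 -m crank '[8.5,0,0,-1.6,0, 8.5,0,0,0,0, 8.5,0,0,0,0, 8.5,0,0,0,0, 8.5,0,0,0,0, 8.5,0,0,0,0, 8.5,0,0,0,0, 8.5,0,0,0,0]' 
python3 - <<'E'
from seg import *
q=dict(np.load('w11.npz'));s=env.observe();t=np.array(s['position']);R=np.array(s['tool_rot'])
ex=R[:,0]
X=at(q,(261,321),.004)-ex*.0005;X[2]=0
print(t,X,'pan in tool cm',R.T@(X-t)*100)
p=shot('wrist');save(p,'w14.png');np.savez('w14.npz',**{k:np.array(p[k]) for k in('intrinsics','distortion','pose')})
for n in('draught_ring','pan_support','floor_tray'):
    for r in spotter.look_for(p,n)[:2]: print(n,r['score'],np.array(r['at'])*[560,420])
b=.005
A=np.array([.5539,.0186,0])+ex*.0005
print('pred ring top centre/edges',proj(p,[A+[0,0,.0705-b],A+ex*.032+[0,0,.0705-b],A-ex*.032+[0,0,.0705-b],A+R[:,1]*.032+[0,0,.0705-b],A-R[:,1]*.032+[0,0,.0705-b],A+[0,0,.077-b]]).round(1))
g=p['color'].astype(int).sum(2)//3
print(g[206,225:345].tolist());print(g[150:260,283].tolist())
E
```

```text
time_s: 45.07
position: [0.553, 0.018, 0.1537]
tool_rot: [[0.944, 0.33, -0.003], [0.33, -0.944, 0.0], [-0.002, -0.001, -1.0]]
ft_force: [0.7, 0.7, -0.1]
grip_width: 0.0848
gripper_force: 0.0
time_s: 45.73
position: [0.5535, 0.0179, 0.1686]
tool_rot: [[0.944, 0.329, -0.001], [0.329, -0.944, 0.0], [-0.001, -0.001, -1.0]]
ft_force: [0.3, 0.4, -0.0]
grip_width: 0.0849
gripper_force: 0.0
[0.5534542  0.01791302 0.16856052] [0.45558153 0.29425232 0.        ] pan in tool cm [ -0.12024219 -29.30671629  16.87166569]
draught_ring 0.85 [283.584 234.612]
draught_ring 0.85 [110.32   48.804]
floor_tray 0.65 [281.68  188.118]
pred ring top centre/edges [[282.1 207.2]
 [282.1 166.4]
 [282.1 245.2]
 [323.2 207.2]
 [240.9 207.2]
 [282.  209.8]]
[148, 146, 143, 113, 64, 69, 105, 127, 125, 129, 127, 126, 117, 117, 120, 109, 111, 122, 134, 134, 112, 76, 61, 97, 118, 127, 129, 129, 128, 128, 127, 131, 130, 128, 128, 127, 126, 123, 117, 127, 136, 140, 145, 144, 144, 144, 143, 140, 139, 139, 137, 141, 140, 138, 131, 117, 103, 96, 92, 102, 114, 128, 136, 138, 139, 141, 144, 142, 143, 140, 144, 141, 142, 142, 143, 139, 136, 125, 120, 124, 124, 125, 124, 125, 124, 129, 125, 129, 126, 126, 122, 125, 122, 103, 66, 62, 100, 134, 135, 123, 121, 120, 127, 138, 138, 134, 135, 134, 115, 78, 72, 120, 158, 161, 160, 160, 160, 156, 159, 160]
[142, 126, 97, 103, 117, 127, 139, 138, 133, 128, 138, 130, 116, 128, 139, 124, 88, 76, 77, 103, 149, 167, 153, 124, 115, 137, 139, 140, 140, 140, 142, 134, 114, 76, 68, 70, 86, 117, 128, 124, 114, 87, 107, 140, 143, 146, 144, 146, 144, 146, 146, 144, 141, 144, 143, 132, 92, 69, 63, 59, 60, 63, 58, 61, 60, 60, 62, 63, 88, 122, 134, 138, 134, 136, 137, 137, 135, 137, 139, 137, 138, 131, 131, 132, 133, 129, 120, 88, 76, 74, 74, 74, 71, 68, 71, 86, 103, 97, 88, 85, 86, 87, 87, 85, 87, 85, 84, 73, 83, 101]
```

```bash

python3 -m crank '[8.5,-0.02,-3.66,0,0, 8.5,-0.01,-3.66,0,0, 8.5,-0.02,-3.66,0,0, 8.5,-0.01,-3.66,0,0, 8.5,-0.02,-3.66,0,0, 8.5,-0.01,-3.66,0,0, 8.5,-0.02,-3.66,0,0, 8.5,-0.01,-3.66,0,0]' 
python3 -m crank '[8.5,0,0,3,0, 8.5,0,0,2.7,0, 8.5,0,0,0,0, 8.5,0,0,0,0, 8.5,0,0,0,0, 8.5,0,0,0,0, 8.5,0,0,0,0, 8.5,0,0,0,0]' 
python3 - <<'E'
from seg import *
p=shot('wrist');save(p,'w15.png');s=env.observe();t=np.array(s['position']);R=np.array(s['tool_rot']);print(t)
for r in spotter.look_for(p,'pan')[:2]: print(r['score'],np.array(r['at'])*[560,420])
uv=proj(p,[t[0],t[1],.009])[0];print(uv)
for a in(-20,-10):
    e=circ(p['color'],uv,60,lambda c:(c[:,:,0]>c[:,:,2]+a));X=at(p,e[0][0],.009);print(e,'apparent',R.T@(X-t)*1000)
E
```

```text
time_s: 46.6
position: [0.4551, 0.2956, 0.1693]
tool_rot: [[0.944, 0.329, 0.0], [0.329, -0.944, 0.0], [0.0, 0.0, -1.0]]
ft_force: [0.7, -0.2, -0.0]
grip_width: 0.0849
gripper_force: 0.0
time_s: 47.27
position: [0.4565, 0.2939, 0.1131]
tool_rot: [[0.944, 0.329, 0.002], [0.329, -0.944, 0.001], [0.002, -0.0, -1.0]]
ft_force: [0.5, 0.5, 0.1]
grip_width: 0.0849
gripper_force: 0.0
[0.45632231 0.29388357 0.11289427]
0.64 [281.288 205.38 ]
[282.57164017 208.73833837]
(((281.9836120605469, 204.92677307128906), (60.614471435546875, 63.24434280395508), 90.10456848144531), array([ 251,  175,   63,   61, 3025], dtype=int32)) apparent [  2.96717335  -0.45495745 103.89846762]
(((281.9858093261719, 204.8734893798828), (60.20148849487305, 62.384525299072266), 89.66654205322266), array([ 251,  175,   63,   61, 2954], dtype=int32)) apparent [  3.0104959   -0.45321529 103.89852726]
```

```bash

python3 -m crank '[8.5,0.1,-0.04,3,0, 8.5,0,0,3,0, 8.5,0,0,3,0, 8.5,0,0,1.5,0, 7.5,0,0,0.5,0, 6.5,0,0,0,0, 6,0,0,0,0, 5.6,0,0,0,0]' 20
python3 -m crank '[5.3,0,0,0,0, 5,0,0,0,0, 4.6,0,0,0,0, 4.6,0,0,0,0, 4.6,0,0,0,0, 5.5,0,0,0,0, 6.5,0,0,0,0, 6.5,0,0,0,0]'
python3 -m crank '[6.5,0,0,0,-0.125, 6.5,0,0,0,-0.125, 6.5,0,0,0,-0.125, 6.5,0,0,0,-0.125, 6.5,0,0,0,-0.125, 6.5,0,0,0,-0.125, 6.5,0,0,0,-0.125, 6.5,0,0,0,-0.125]'
python3 -m crank '[6.5,0,0,0,-0.125, 6.5,0,0,0,-0.125, 6.5,0,0,0,-0.125, 6.5,0,0,0,-0.125, 6.2,0,0,0,-0.07, 5.8,0,0,0,0, 5.5,0,0,0,0, 5.2,0,0,0,0]'
python3 -m crank '[5,0,0,0,0, 4.5,0,0,0,0, 4.5,0,0,0,0, 4.5,0,0,0,0, 4.5,0,0,0,0, 4.5,0,0,0,0, 4.5,0,0,0,0, 4.5,0,0,0,0]' 35
python3 -c "
from h import *
s=env.observe();print(s['position'],s['ft_force'],s['q'])"
```

```text
time_s: 48.03
position: [0.4575, 0.295, 0.0035]
tool_rot: [[0.944, 0.33, 0.002], [0.33, -0.944, 0.001], [0.003, -0.0, -1.0]]
ft_force: [0.7, 0.2, 0.1]
grip_width: 0.0558
gripper_force: 0.0
time_s: 48.7
position: [0.4568, 0.2947, 0.0023]
tool_rot: [[0.944, 0.329, 0.0], [0.329, -0.944, 0.0], [0.0, 0.0, -1.0]]
ft_force: [-0.2, 0.2, 1.1]
grip_width: 0.0652
gripper_force: 0.0
time_s: 49.37
position: [0.4567, 0.2947, 0.0021]
tool_rot: [[0.227, 0.974, -0.0], [0.974, -0.227, -0.0], [-0.0, -0.0, -1.0]]
ft_force: [-0.1, 0.1, -0.2]
grip_width: 0.0651
gripper_force: 0.0
time_s: 50.03
position: [0.4568, 0.2947, 0.0021]
tool_rot: [[-0.327, 0.945, 0.0], [0.945, 0.327, 0.0], [0.0, 0.0, -1.0]]
ft_force: [-0.9, -0.2, -0.3]
grip_width: 0.0518
gripper_force: 0.2
time_s: 50.7
position: [0.4569, 0.2947, 0.0026]
tool_rot: [[-0.328, 0.945, 0.001], [0.945, 0.328, 0.0], [-0.0, 0.001, -1.0]]
ft_force: [-1.5, -1.0, 5.2]
grip_width: 0.0472
gripper_force: 35.1
[0.45692301 0.29472748 0.00262644] [-1.46797743 -0.97513269  5.21309334] [ 2.03438441e+01  3.68045659e+01  9.19779815e+01 -2.12749499e-03
  5.11792355e+01  1.21300989e+00]
```

```bash

python3 -m crank '[4.5,0,0,-0.5,0, 4.5,0,0,-2,0, 4.5,0,0,-3.5,0, 4.5,0,0,-3.5,0, 4.5,0,0,-3,0, 4.5,0,0,0,0, 4.5,0,0,0,0, 4.5,0,0,0,0]'
python3 -m crank '[4.5,-3.66,0.02,0,0, 4.5,-3.66,0,0,0, 4.5,-3.66,0,0,0, 4.5,-3.66,0,0,0, 4.5,-3.66,0,0,0, 4.5,-3.66,0,0,0, 4.5,-3.66,0,0,0, 4.5,-3.66,0,0,0]' 
python3 -m crank '[4.5,0,0,1,0, 4.5,0,0,1,0, 4.5,0,0,0.7,0, 4.5,0,0,0.5,0, 4.5,0,0,0,0, 4.5,0,0,0,0, 4.5,0,0,0,0, 4.5,0,0,0,0]'
python3 -c "
from h import *
s=env.observe();t=np.array(s['position']);R=np.array(s['tool_rot']);print(t,s['ft_force'],R.T@(np.array([.5531,.018,.0746])-t)*100)"
```

```text
time_s: 51.37
position: [0.4562, 0.2945, 0.1265]
tool_rot: [[-0.328, 0.945, -0.001], [0.945, 0.328, -0.0], [0.0, -0.001, -1.0]]
ft_force: [-0.0, -0.1, -1.4]
grip_width: 0.0475
gripper_force: 36.2
time_s: 52.03
position: [0.5528, 0.0165, 0.1255]
tool_rot: [[-0.328, 0.945, -0.003], [0.945, 0.328, 0.001], [0.002, -0.003, -1.0]]
ft_force: [0.1, 0.4, -0.0]
grip_width: 0.0475
gripper_force: 36.2
time_s: 52.7
position: [0.5534, 0.0186, 0.0956]
tool_rot: [[-0.329, 0.944, 0.001], [0.944, 0.329, -0.0], [-0.0, 0.001, -1.0]]
ft_force: [0.0, 1.0, -0.9]
grip_width: 0.0473
gripper_force: 36.2
[0.55336974 0.01862332 0.0955723 ] [ 0.02992233  0.98648382 -0.891319  ] [-0.04905962 -0.04754638  2.09721679]
```

```bash

python3 -m crank '[4.5,-0.05,-0.05,0.5,0, 4.5,0,0,0.5,0, 4.5,0,0,0.4,0, 4.5,0,0,0,0, 4.5,0,0,0,0, 4.5,0,0,0,0, 4.5,0,0,0,0, 4.5,0,0,0,0]'
python3 -m crank '[4.5,0,0,0.05,0, 4.5,0,0,0,0, 4.5,0,0,0.05,0, 4.5,0,0,0,0, 4.5,0,0,0.05,0, 4.5,0,0,0,0, 4.5,0,0,0.05,0, 4.5,0,0,0,0]'
python3 -m crank '[4.5,0,0,0.05,0, 4.5,0,0,0,0, 4.5,0,0,0.05,0, 4.5,0,0,0,0, 4.5,0,0,0,0, 4.5,0,0,0,0, 4.5,0,0,0,0, 4.5,0,0,0,0]'
python3 -c "
from h import *
s=env.observe();t=np.array(s['position']);print(t,s['ft_force'],s['wrist_torque'])"
```

```text
time_s: 53.37
position: [0.553, 0.0176, 0.0813]
tool_rot: [[-0.329, 0.944, 0.0], [0.944, 0.329, -0.0], [-0.0, 0.0, -1.0]]
ft_force: [0.3, -0.7, -1.4]
grip_width: 0.0475
gripper_force: 36.2
time_s: 54.03
position: [0.5529, 0.0176, 0.079]
tool_rot: [[-0.329, 0.944, -0.0], [0.944, 0.329, 0.0], [0.0, -0.0, -1.0]]
ft_force: [-0.4, -0.1, -0.6]
grip_width: 0.0473
gripper_force: 36.2
time_s: 54.7
position: [0.5529, 0.0176, 0.0782]
tool_rot: [[-0.329, 0.944, 0.0], [0.944, 0.329, -0.0], [-0.0, 0.0, -1.0]]
ft_force: [-0.9, -0.4, -0.8]
grip_width: 0.0476
gripper_force: 36.2
[0.5529235  0.01759212 0.07815009] [-0.88237634 -0.41362245 -0.76194293] [-0.01051352  0.00308453 -0.0439433 ]
```

```bash

python3 -m crank '[4.5,0,0,0.05,0, 4.5,0,0,0,0, 4.5,0,0,0.05,0, 4.5,0,0,0,0, 4.5,0,0,0.05,0, 4.5,0,0,0,0, 4.5,0,0,0.05,0, 4.5,0,0,0,0]'
python3 -m crank '[4.5,0,0,0.05,0, 4.5,0,0,0,0, 4.5,0,0,0.05,0, 4.5,0,0,0,0, 4.5,0,0,0,0, 4.5,0,0,0,0, 4.5,0,0,0,0, 4.5,0,0,0,0]'
python3 -c "
from h import *
s=env.observe();t=np.array(s['position']);print(t,s['ft_force'],s['wrist_torque'])"
```

```text
time_s: 55.37
position: [0.5529, 0.0176, 0.076]
tool_rot: [[-0.329, 0.944, -0.0], [0.944, 0.329, 0.0], [0.0, -0.0, -1.0]]
ft_force: [0.4, -0.6, -0.5]
grip_width: 0.0475
gripper_force: 36.2
time_s: 56.03
position: [0.5529, 0.0176, 0.0751]
tool_rot: [[-0.329, 0.944, 0.0], [0.944, 0.329, 0.0], [0.0, 0.0, -1.0]]
ft_force: [0.6, -0.2, -1.6]
grip_width: 0.0477
gripper_force: 36.2
[0.55292225 0.01757363 0.07513864] [ 0.5641558  -0.16253774 -1.58223437] [-0.00109021  0.02617991  0.01071328]
```

```bash

python3 -m crank '[4.5,0,0,0.03,0, 4.5,0,0,0,0, 4.5,0,0,0.03,0, 4.5,0,0,0,0, 4.5,0,0,0,0, 4.5,0,0,0,0, 4.5,0,0,0,0, 4.5,0,0,0,0]'
python3 -m crank '[4.5,0,0,0.03,0, 4.5,0,0,0,0, 4.5,0,0,0,0, 4.5,0,0,0,0, 4.5,0,0,0,0, 4.5,0,0,0,0, 4.5,0,0,0,0, 4.5,0,0,0,0]'
python3 -c "
from h import *
s=env.observe();t=np.array(s['position']);print(t,s['ft_force'],s['wrist_torque'])"
```

```text
time_s: 56.7
position: [0.553, 0.0176, 0.0747]
tool_rot: [[-0.329, 0.944, 0.0], [0.944, 0.329, -0.0], [-0.0, 0.0, -1.0]]
ft_force: [-1.7, -0.2, 3.3]
grip_width: 0.0471
gripper_force: 36.6
time_s: 57.37
position: [0.553, 0.0175, 0.0746]
tool_rot: [[-0.329, 0.944, 0.0], [0.944, 0.329, -0.0], [-0.0, 0.0, -1.0]]
ft_force: [-0.7, -0.5, 5.9]
grip_width: 0.0472
gripper_force: 37.0
[0.55299177 0.01752121 0.07464433] [-0.65763607 -0.46390093  5.94384152] [0.03940084 0.35996578 0.00648172]
```

Seated at the predicted height. Release gently, rise clear, and check.

```bash

python3 -m crank '[4.9,0,0,-0.04,0, 5.2,0,0,0,0, 5.5,0,0,0,0, 5.8,0,0,0,0, 6.2,0,0,0,0, 6.2,0,0,-0.3,0, 6.2,0,0,-1,0, 7,0,0,-2.5,0]' 
python3 -m crank '[8.5,0,0,-3,0, 8.5,0,0,-3,0, 8.5,0,0,0,0, 8.5,0,0,0,0, 8.5,0,0,0,0, 8.5,0,0,0,0, 8.5,0,0,0,0, 8.5,0,0,0,0]' 
python3 - <<'E'
from seg import *
p=shot('wrist');save(p,'w16.png');s=env.observe();t=np.array(s['position']);R=np.array(s['tool_rot']);print(t)
for n in('pan','draught_ring','floor_tray'):
    for r in spotter.look_for(p,n)[:2]: print(n,r['score'],np.array(r['at'])*[560,420])
A=np.array([.5531,.018,0])+R[:,0]*.0005
P=lambda z,r:proj(p,[A+[0,0,z-.005]+r*(np.cos(a)*R[:,0]+np.sin(a)*R[:,1]) for a in np.linspace(0,6.28,5)[:4]]).round(1).tolist()
print('pan',P(.081,.025));print('ring',P(.0705,.032))
g=p['color'].astype(int).sum(2)//3
print(g[205,225:345:1].tolist());print(g[150:265,282].tolist())
m=np.zeros(g.shape,np.uint8);c=cv2.Canny(p['color'],40,120)
ys,xs=np.nonzero(c[150:265,225:340]);cs,_=cv2.findContours(c[150:265,225:340],1,1)
for k in cs:
    if len(k)>60:
        e=cv2.fitEllipse(k);print(len(k),np.round(np.array(e[0])+[225,150],1),np.round(e[1],1))
E
```

```text
time_s: 58.03
position: [0.5516, 0.0178, 0.1112]
tool_rot: [[-0.329, 0.944, -0.005], [0.944, 0.329, 0.001], [0.003, -0.005, -1.0]]
ft_force: [0.6, 0.7, 1.1]
grip_width: 0.0698
gripper_force: 0.0
time_s: 58.7
position: [0.5526, 0.0176, 0.1718]
tool_rot: [[-0.329, 0.944, -0.002], [0.944, 0.329, 0.0], [0.001, -0.001, -1.0]]
ft_force: [-0.3, 0.0, -0.5]
grip_width: 0.085
gripper_force: 0.0
[0.55271326 0.01760876 0.17194519]
pan 0.63 [283.92  212.184]
draught_ring 0.94 [295.176 170.1  ]
draught_ring 0.79 [334.992  12.6  ]
floor_tray 0.74 [276.08  179.214]
floor_tray 0.57 [221.704 186.69 ]
pan [[283.9, 177.9], [316.9, 210.4], [283.9, 241.0], [250.8, 210.5]]
ring [[283.9, 166.0], [324.5, 206.3], [283.9, 243.9], [243.2, 206.4]]
[101, 83, 80, 90, 93, 93, 91, 92, 93, 93, 91, 92, 92, 96, 93, 93, 88, 88, 80, 88, 100, 96, 81, 64, 63, 75, 78, 78, 79, 79, 81, 87, 89, 89, 92, 88, 88, 86, 86, 84, 89, 87, 87, 87, 88, 88, 86, 91, 89, 89, 86, 85, 86, 90, 93, 91, 88, 89, 91, 93, 94, 91, 91, 90, 90, 87, 88, 88, 84, 86, 87, 89, 91, 88, 91, 91, 88, 89, 90, 88, 86, 87, 82, 88, 94, 104, 101, 93, 93, 92, 91, 91
[... 332 characters left out ...]
140, 103, 94, 91, 92, 89, 88, 91, 95, 96, 92, 90, 88, 89, 88, 87, 89, 87, 89, 90, 91, 109, 138, 137, 137, 163, 155, 127, 107, 105, 109, 120, 146, 163, 166, 164, 162, 162, 162, 162, 159, 159, 158, 162, 160, 158, 160, 160, 155, 141, 142, 145, 157, 165, 150, 141, 126, 84, 76, 117, 160, 163, 167, 164, 163, 165, 162, 164, 163, 162, 164, 160, 162]
64 [276. 216.] [54.7 70.8]
96 [281.9 210.7] [58.1 62.2]
371 [274.5 219.9] [ 69.2 147.9]
130 [315.2 223.1] [30.2 30.8]
108 [314.9 211.5] [19.7 54.1]
78 [225.8 209.3] [ 1.1 37. ]
80 [288.2 187.3] [12.1 34. ]
97 [288.2 187.3] [12.1 39.6]
145 [284.6 194.6] [47.6 66. ]
647 [280.9 207. ] [68.3 88.2]
320 [279.2 177.8] [34.5 75.6]
625 [278.7 199.8] [109.7 138.1]
```

The pan appears centred at (283,211), as predicted for its home height, with the ring concentric around it and the gripper clear. Handing in.

```bash
python3 -c "
from rig import env
print(env.close_job())"
```

```text
the job is handed in; nothing more can be done
None
```

I refitted all four parts in the order asked and handed the job in after about 59 s of the 112 s. The tray, support, ring and pan each made contact within about 0.5 mm of their home heights, though the final check was by image measurement rather than by viewing a picture.

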